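Free the boxed-in short cell for charging

TASK

The short battery cell has to go on charge, but it is boxed in by the three tall cells in the grey four-bay tray. First stand all three tall cells upright on the black side tray, then stand the short cell in the round well of the charger, and then put each tall cell back upright in the bay it came from, the rectangular one turned the way it was before. Set the cells down rather than drop them, never knock one over, and leave the multimeter, the solder spool and the tape roll where they are.

Things in the scene. Friction and masses are not known exactly. Their poses are not given: they have to be found in the camera images.
- thick_cell_c (a point): Thick round tall cell: upright cylinder 38 mm in diameter, blue film sleeve up to 108 mm, then a narrower bare metal top with a nut and stud (20 mm wide), 120 mm tall overall, 0.33 kg. The point is on its axis, half-way up; z up.
- slim_cell_c (a point): Slim round tall cell: upright cylinder 33 mm in diameter, blue film sleeve up to 122 mm with a 4 mm high, 14 mm wide metal button on top, 126 mm tall overall, 0.29 kg. The point is on its axis, half-way up; z up.
- block_cell_c (a point): Rectangular tall cell: upright block 40 mm along its x by 30 mm along its y, blue film, body up to 110 mm, then two 6 mm high metal terminals side by side along x, 116 mm tall overall, 0.30 kg. It looks the same after a half turn, and either way round is right; put back, its x must lie within 0.25 rad of where it pointed. The point is on its axis, half-way up; z up.
- short_cell_c (a point): Short round cell: upright cylinder 26 mm in diameter, blue film, with a 9 mm wide metal button on top, 50 mm tall overall, 0.08 kg, standing in one of the four bays of the tray among the tall cells. The point is on its axis, half-way up; z up.
- tray: Grey four-bay cell tray, fixed, 136 x 136 mm, floor 6 mm above the bench, rim 3 mm thick, 12 mm high. Bays: dark 44 mm pads flush with the floor, no walls, centred at x, y = +-24 mm of its axes; one cell in each within 3 mm, block sides within 0.1 rad of its axes. Neighbouring tall cells are 7 to 18 mm apart, so a finger fits only over the short cell. Origin: centre of its underside.
- side_tray: Black parts tray, fixed, the side area: 124 mm along its x by 216 mm along its y, empty, flat floor 4 mm above the bench, rim 3 mm thick and 12 mm high above the bench. The tall cells may stand anywhere on its floor; in a row along y at 65 mm spacing they leave room for the fingers. Origin: centre of its underside.
- charger_well (a point): Charger, fixed: grey block 90 x 110 mm, 30 mm high, with one round well 42 mm in diameter, 9 mm deep, open upward, flat floor 21 mm above the bench; a black console 50 mm high starts 45 mm from the well's axis on its +x side. The point is the centre of the well's floor, z up. Home, the short cell stands upright on that floor, its lowest 9 mm inside.
- multimeter_c (a point): Bystander: grey multimeter with black face lying flat, 78 x 150 x 43 mm. The point is at its middle.
- solder_spool_c (a point): Bystander: spool of solder wire, 60 mm in diameter, 48 mm high. The point is at its centre.
- tape_roll_c (a point): Bystander: roll of tan tape lying flat, 80 mm outer diameter, 19 mm high. The point is at its centre.
Mind the look-alikes: they are no part of the job. Leave any pink look-alike of the part that bears block_cell_c alone. What is shaped like the part that bears slim_cell_c but orange is not meant.

How it is judged:
By the outcome, as a careful person would: the job done as asked, in the order asked, and still so for the second after the job is handed in, with the robot touching nothing.
It also fails if it takes over 144 s, if anything falls off the work surface, if the arm or the gripper's body presses on something with over 40 N, if the wrist force passes 120 N, or if a joint passes its speed limit or range.

ROBOT

A 7-joint arm with a two-finger parallel gripper is mounted at the origin on the work surface. World frame = base frame: x ahead of the robot, y to its left, z up, the work surface at z = 0. Lengths are in m, angles in rad, forces in N, time in s.
With the tool pointing down it reaches from about 0.4 to 0.85 m from the base axis. Payload 10.4 kg.
Tool frame: the origin (TCP) lies midway between the tips of the shut fingers; the grasp point (between the pads) lies 19 mm behind it; x points along the fingers, z is the direction in which the jaws open and shut, and the axes are right-handed (so a half turn about x gives the same grasp; the last joint's range is limited). The gripper opens to 87 mm and grips with 3 to 60 N. Pads are 19 mm wide; open, the fingers measure 117 mm over their backs; the gripper's body (75 mm by 190 mm) begins 51 mm behind the grasp point.
Start: joints at [1.184, 0.332, -0.065, 1.46, 0.022, 1.35, -0.088], TCP at [0.222, -0.584, 0.223] pointing down, gripper open.
Joint ranges: [-2.6, 2.6], [-0.5, 2.12], [-1.47, 1.34], [0.16, 2.42], [-1.27, 4.41], [0.06, 2.06], [-2.6, 2.6]. Speed limits (rad/s): [2.22, 2.22, 2.79, 2.79, 3.14, 3.14, 3.14].

INTERFACE

Orientations are given as a unit quaternion [x, y, z, w].
In Python, from bench import read_state, camera, camera_params, close_job gives the robot as it stands.
- The arm moves only by the tool arm_command, never from a script. Its argument "targets" is a list of rows, each a list of 7 numbers: the closure in counts, from 0 (fully open) to 255 (shut), then the shift along the tool's x, y, z in mm, then the turn, a rotation vector about the tool's x, y, z in rad. A call has 1 to 10 rows; each row is the pose to reach, as a shift and turn from the pose commanded when the call began, along the tool's axes at that moment; what a row does not reach only later rows make up. A row lasts 1/10 s, in which the tool goes at most 50 mm and 8.59 degrees, less where a joint would pass 70% of its speed; a pose out of reach is approached as far as the arm can. A call with a gripper value outside its range is refused whole. The fingers move at their own pace and stop on an object; "newtons" is the grip in N (left out, the last holds). Time passes only in rows, so rows that repeat a pose let the fingers close. It gives the time, the measured TCP pose, the force and the opening at its end, in the units of the state.
- read_state(): the state, without advancing time (a new reading comes with each control period).
- camera(name): name is "side" or "top" or "wrist"; returns the picture (384x512x3 uint8, red, green, blue); there is no depth.
- camera_params(name): a dict with "intrinsics" (3x3 intrinsics, pixels), "dist" ([k1, k2, p1, p2, k3] as OpenCV has them; the pictures are not rectified), "xyz" and "orientation" of the camera in the world; the wrist camera has in their place "mount" (4x4, takes a point from camera to tool coordinates, whose origin is the TCP and whose axes are the tool frame's). Camera axes: x right, y down, z forward; pixel columns grow to the right and rows downward; lengths in m; the calibration is good to about 2 mm. A picture is of the moment at which its call begins: read the wrist's pose just before it. camera_params takes no time and is no camera call.
- close_job(): hands the job in, once; it reports no verdict.
The state is a dict: "time": time; "joint_positions": joint angles; "joint_vel": joint speeds; "joint_torque": joint torques, N m; "ee_pos": TCP position; "eef_rot": TCP orientation; "ft_force": force on the tool from outside, world axes, zero at the start; "torque": the same for the moment, N m; "width": finger opening in m.
Only numpy, scipy, OpenCV 4.12 (cv2) and the standard library are available. Lean on these libraries where they do the work, as an engineer would, in place of code of your own. Each camera call takes 0.05 s, during which the arm holds its last target.

## Working session

There is one attempt and no reset: what is moved stays moved. The work goes in short steps, Python scripts to look and compute and a tool call to move; the robot and the scene stay as the last step left them, time stands still between calls to the robot, and variables do not carry over. Pictures are saved under pics/ and viewed, and the job is handed in when it is done.

Besides the shell and the picture viewer there is one more tool, called after "Emit:" by a JSON object that holds its "fn" and its "kwargs". arm_command: Moves the arm, as the interface text tells. Its arguments: {"type":"object","properties":{"targets":{"type":"array"},"newtons":{"type":"number"}},"required":["targets"]}

```bash
ls; mkdir -p pics
python3 - <<'E'
from bench import *
import cv2
s=read_state(); print(s)
for n in ["side","top","wrist"]:
    p=camera_params(n); print(n,p)
    cv2.imwrite(f"pics/{n}0.png",camera(n)[:,:,::-1])
E
```

```text
pics
{'time': 0.0, 'joint_positions': array([ 1.18442323,  0.33288857, -0.06469516,  1.46093617,  0.02161884,
        1.34994379, -0.08848449]), 'joint_vel': array([ 1.53157200e-03,  2.34366866e-04, -1.65489995e-03,  1.13876018e-05,
       -4.70862202e-04,  3.98867019e-05,  1.30892277e-04]), 'joint_torque': array([-5.91456119e-04, -6.23258829e+01,  2.43764883e-02, -3.89884865e+01,
       -6.13079709e-02,  3.98728601e-02,  1.42992212e-04]), 'ee_pos': array([ 0.22221846, -0.58373144,  0.22174599]), 'eef_rot': array([ 0.40156903,  0.58264982, -0.40102869,  0.5817538 ]), 'ft_force': array([-0.51318415, -0.24362676, -0.61913167]), 'torque': array([-0.01242548, -0.0363178 ,  0.02852638]), 'width': 0.08689486597017708}
side {'intrinsics': array([[387.11288048,   0.        , 262.35072149],
       [  0.        , 387.11288048, 189.99571206],
       [  0.        ,   0.        ,   1.        ]]), 'dist': array([0.01114532, 0.        , 0.        , 0.        , 0.        ]), 'xyz': array([0.11996972, 0.5704757 , 0.51770649]), 'orientation': array([-0.30626882,  0.81251188, -0.4680242 ,  0.16424742])
[... 294 characters left out ...]
, 1.02066159]), 'orientation': array([-0.69733089,  0.71056372, -0.06895476,  0.06382845])}
wrist {'intrinsics': array([[315.04393123,   0.        , 260.19651081],
       [  0.        , 315.04393123, 191.36225364],
       [  0.        ,   0.        ,   1.        ]]), 'dist': array([-0.01605712,  0.        ,  0.        ,  0.        ,  0.        ]), 'mount': array([[-7.36038372e-04, -2.67791393e-01,  9.63476636e-01,
        -1.61767509e-01],
       [-5.37339205e-04, -9.63476652e-01, -2.67791808e-01,
         7.35869001e-02],
       [ 9.99999585e-01, -7.14818816e-04,  5.65260972e-04,
         3.81462627e-05],
       [ 0.00000000e+00,  0.00000000e+00,  0.00000000e+00,
         1.00000000e+00]])}
```

View pics/top0.png

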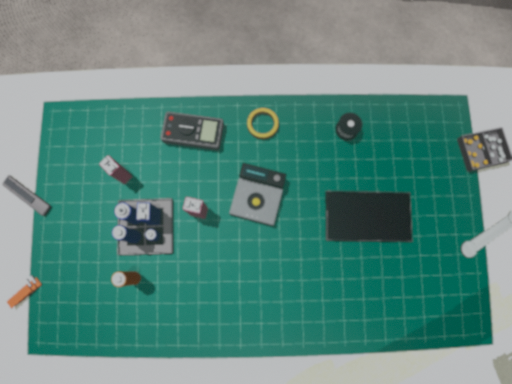

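View pics/side0.png

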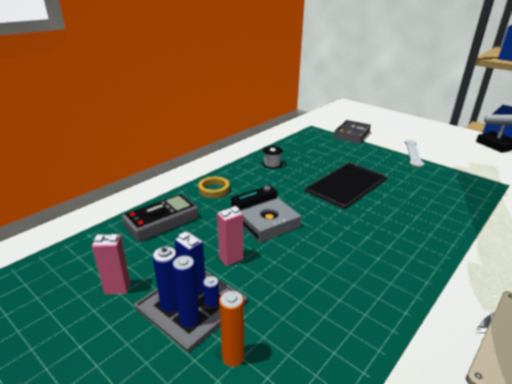

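View pics/wrist0.png

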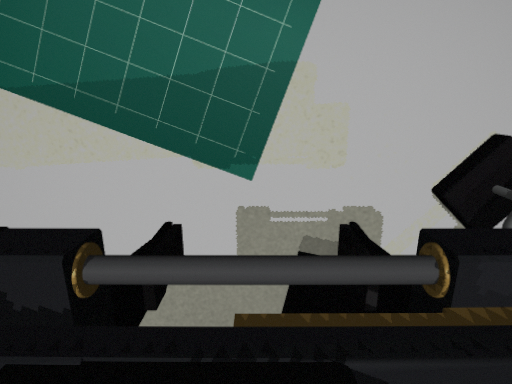

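```bash
cat > h.py <<'E'
import numpy as np, cv2, json
from scipy.spatial.transform import Rotation as R
from bench import *
def pose(n,s=None):
    p=camera_params(n)
    if n=="wrist":
        s=s or read_state()
        T=np.eye(4);T[:3,:3]=R.from_quat(s['eef_rot']).as_matrix();T[:3,3]=s['ee_pos']
        M=T@p['mount']; return p,M[:3,:3],M[:3,3]
    return p,R.from_quat(p['orientation']).as_matrix(),p['xyz']
def unproj(n,uv,z,s=None):
    p,Rm,t=pose(n,s)
    u=cv2.undistortPoints(np.array(uv,float).reshape(-1,1,2),p['intrinsics'],p['dist']).reshape(-1,2)
    d=np.c_[u,np.ones(len(u))]@Rm.T
    z=np.broadcast_to(z,len(u))
    return t+d*((z-t[2])/d[:,2])[:,None]
def proj(n,X,s=None):
    p,Rm,t=pose(n,s)
    X=np.atleast_2d(np.array(X,float))
    return cv2.projectPoints((X-t)@Rm,np.zeros(3),np.zeros(3),p['intrinsics'],p['dist'])[0].reshape(-1,2)
def crop(src,dst,x0,y0,x1,y1,f):
    im=cv2.imread(src)[y0:y1,x0:x1]
    cv2.imwrite(dst,cv2.resize(im,None,fx=f,fy=f,interpolation=cv2.INTER_CUBIC))
E
python3 - <<'E'
from h import *
print(proj("top",[[0,0,0],[.5,0,0],[.5,.3,0],[.22,-.58,.22]]))
print(proj("side",[[0,0,0],[.5,0,0],[.5,.3,0],[.22,-.58,.22]]))
crop("pics/top0.png","pics/t_a.png",90,140,300,300,3.8)
crop("pics/side0.png","pics/s_a.png",80,190,310,370,3.4)
print(unproj("top",[[145,226],[260,201],[369,217],[192,131],[263,123],[349,127]],0))
E
```

```text
[[262.65239348 441.92978313]
 [258.45393617 231.40737594]
 [137.64140195 233.24289289]
 [548.64332934 350.97290123]]
[[570.85372816 376.54996977]
 [295.68399237 236.27984109]
 [189.62145895 317.2116284 ]
 [531.53458099 105.87426006]]
[[ 0.5178198   0.28185178  0.        ]
 [ 0.57578721 -0.00538827  0.        ]
 [ 0.52989893 -0.2775788   0.        ]
 [ 0.76231765  0.16675952  0.        ]
 [ 0.78046559 -0.01749791  0.        ]
 [ 0.76668763 -0.24179221  0.        ]]
```

View pics/t_a.png

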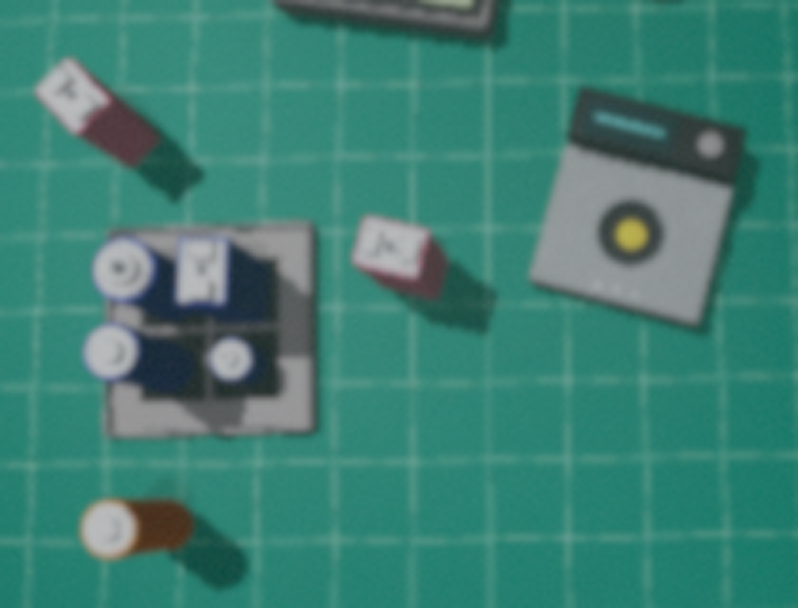

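View pics/s_a.png

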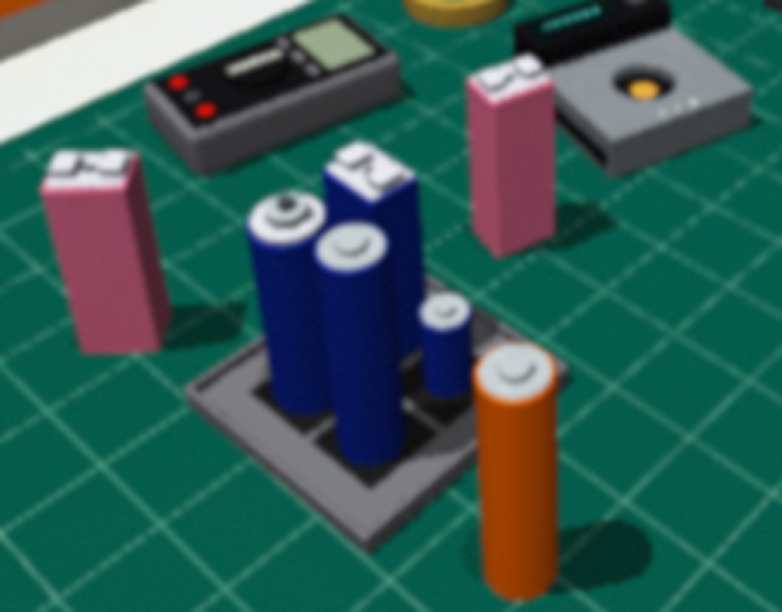

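Run:
```python
from h import *
def c(p): return np.array(p,float)/3.8+[90,140]-0.5+0.5/3.8
tray=unproj("top",c([(108,228),(313,222),(318,432),(107,437)]),.012); print("tray",tray[:,:2].round(4),tray.mean(0).round(4))
e=np.diff(np.r_[tray,tray[:1]],axis=0)[:,:2];print(np.linalg.norm(e,axis=1),np.degrees(np.arctan2(e[:,1],e[:,0])))
for n,p,z in [("thick",(124,269),.114),("slim",(112,352),.128),("block",(202,272),.116),("short",(231,359),.054),("well",(631,233),.03),("wellfloor",(631,235),.021),("orange",(110,529),.126),("pinkA",(72,95),.116),("pinkB",(392,247),.116)]:
    print(n,unproj("top",c([p]),z).round(4)[0])
print("charger",unproj("top",c([(571,142),(732,182),(703,328),(530,282)]),.03).round(4))
print("side",unproj("top",[(328,192),(411,193),(411,241),(326,240)],.012).round(4))
s=read_state();print(R.from_quat(s['eef_rot']).as_matrix().round(4))
im=cv2.imread("pics/top0.png")
```

```text
tray [[0.5834 0.3491]
 [0.5851 0.2127]
 [0.4491 0.2075]
 [0.4471 0.3449]] [0.5162 0.2785 0.012 ]
[0.13638238 0.13607401 0.13734077 0.13637094] [ -89.28853847 -177.81958472   90.84419545    1.77460786]
thick [0.5415 0.3044 0.114 ]
slim [0.4915 0.3053 0.128 ]
block [0.5388 0.2571 0.116 ]
short [0.493  0.2542 0.054 ]
well [0.5713 0.0056 0.03  ]
wellfloor [0.5714 0.0055 0.021 ]
orange [0.3913 0.3041 0.126 ]
pinkA [0.6471 0.3403 0.116 ]
pinkB [0.5517 0.1455 0.116 ]
charger [[ 0.6313  0.0431  0.03  ]
 [ 0.6032 -0.0598  0.03  ]
 [ 0.5098 -0.0387  0.03  ]
 [ 0.541   0.0702  0.03  ]]
side [[ 0.5933 -0.1748  0.012 ]
 [ 0.5867 -0.3869  0.012 ]
 [ 0.4662 -0.3768  0.012 ]
 [ 0.4745 -0.164   0.012 ]]
[[-4.000e-04  9.345e-01  3.558e-01]
 [ 1.000e-03  3.558e-01 -9.345e-01]
 [-1.000e+00 -0.000e+00 -1.100e-03]]
```

```bash
cat >> h.py <<'E'
def go(x,y,z,psi):
    "print shift mm and rotvec to reach TCP pose, tool down, jaw azimuth psi deg"
    s=read_state(); R0=R.from_quat(s['eef_rot']).as_matrix(); a=np.radians(psi)
    Rt=np.c_[[0,0,-1],[-np.sin(a),np.cos(a),0],[np.cos(a),np.sin(a),0]]
    sh=R0.T@(np.array([x,y,z])-s['ee_pos'])*1000
    rv=R.from_matrix(R0.T@Rt).as_rotvec()
    n=max(np.linalg.norm(sh)/50,np.degrees(np.linalg.norm(rv))/8.59)
    print("pos",s['ee_pos'].round(4),"psi",round(np.degrees(np.arctan2(R0[1,2],R0[0,2])),2),"t",round(s['time'],2),"q",s['joint_positions'].round(2),"w",round(s['width'],4))
    print("shift",sh.round(1),"rv",rv.round(4),"rows>=%.1f"%n)
E
python3 -c "
from h import *
go(.5,-.2,.29,0)"
```

```text
pos [ 0.2223 -0.5838  0.2219] psi -69.16 t 0.15 q [ 1.18  0.33 -0.06  1.46  0.02  1.35 -0.09] w 0.087
shift [ -67.8  396.1 -260. ] rv [-1.207e+00 -1.000e-03 -6.000e-04] rows>=9.6
```

Emit:
{"fn": "arm_command", "kwargs": {"targets": [[0,-68,396,-260,-1.207,0,0],[0,-68,396,-260,-1.207,0,0],[0,-68,396,-260,-1.207,0,0],[0,-68,396,-260,-1.207,0,0],[0,-68,396,-260,-1.207,0,0],[0,-68,396,-260,-1.207,0,0],[0,-68,396,-260,-1.207,0,0],[0,-68,396,-260,-1.207,0,0],[0,-68,396,-260,-1.207,0,0],[0,-68,396,-260,-1.207,0,0]]}}

```text
time: 1.15
ee_pos: [0.5019, -0.196, 0.2912]
eef_rot: [-0.001, 0.707, 0.002, 0.708]
ft_force: [1.0, -0.1, -0.8]
width: 0.0871
```

```bash
python3 -c "
from h import *
go(.5,-.2,.29,0);go(.515,.25,.27,1)"
```

```text
pos [ 0.5019 -0.196   0.2912] psi 0.28 t 1.15 q [ 0.75  0.15 -0.51  1.56  0.07  1.45  0.24] w 0.0871
shift [ 1.2 -4.  -1.9] rv [ 0.0048  0.0012 -0.0007] rows>=0.1
pos [ 0.5019 -0.196   0.2912] psi 0.28 t 1.15 q [ 0.75  0.15 -0.51  1.56  0.07  1.45  0.24] w 0.0871
shift [ 21.5 445.9  15.2] rv [-0.0126  0.0012 -0.0007] rows>=8.9
```

Emit:
{"fn": "arm_command", "kwargs": {"targets": [[0,21,446,15,-0.012,0,0],[0,21,446,15,-0.012,0,0],[0,21,446,15,-0.012,0,0],[0,21,446,15,-0.012,0,0],[0,21,446,15,-0.012,0,0],[0,21,446,15,-0.012,0,0],[0,21,446,15,-0.012,0,0],[0,21,446,15,-0.012,0,0],[0,21,446,15,-0.012,0,0],[0,21,446,15,-0.012,0,0]]}}

```text
time: 2.15
ee_pos: [0.5123, 0.2531, 0.2689]
eef_rot: [-0.006, 0.708, 0.009, 0.706]
ft_force: [-0.3, -0.4, -0.4]
width: 0.087
```

Emit:
{"fn": "arm_command", "kwargs": {"targets": [[0,0,0,0,0,0,0],[0,0,0,0,0,0,0],[0,0,0,0,0,0,0]]}}

```text
time: 2.45
ee_pos: [0.5156, 0.2441, 0.2696]
eef_rot: [-0.004, 0.707, 0.003, 0.707]
ft_force: [0.7, -0.3, -0.5]
width: 0.0874
```

```bash
python3 -c "
from h import *
go(.515,.25,.27,1)
s=read_state()
np.save('s1.npy',np.r_[s['ee_pos'],s['eef_rot']])
im=camera('wrist')[:,:,::-1]
cv2.imwrite('pics/w1.png',im)
crop('pics/w1.png','pics/w1b.png',110,0,410,230,2.6)
"
```

```text
pos [0.5156 0.2441 0.2696] psi 0.54 t 2.45 q [ 0.16  0.29 -0.84  1.5   0.22  1.44 -0.67] w 0.0874
shift [-0.4  5.9 -0.5] rv [-0.0081  0.0003  0.0008] rows>=0.1
```

View pics/w1b.png

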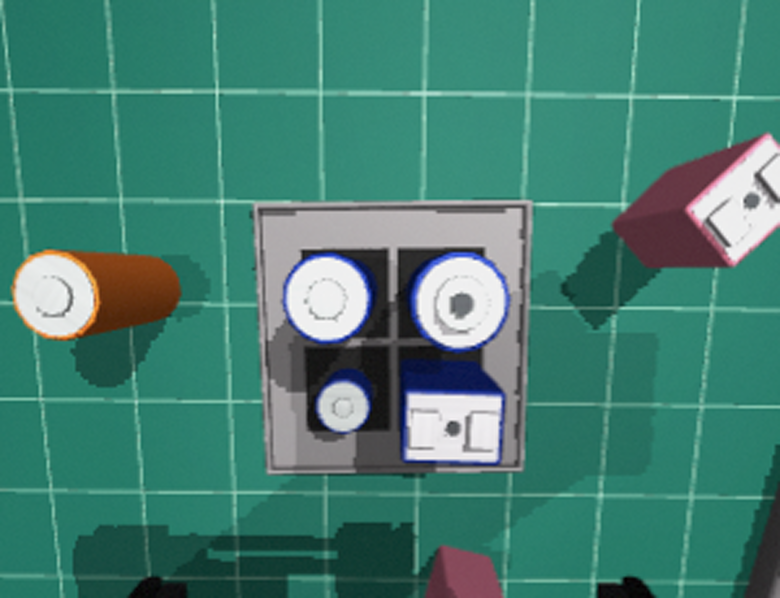

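```bash
cat > m.py <<'E'
from h import *
a=np.load('s1.npy'); S=dict(ee_pos=a[:3],eef_rot=a[3:])
def c(p): return np.array(p,float)/2.6+[110,0]-0.5+0.5/2.6
for n,p,z in [("slim",(328,298),.128),("thick",(460.5,301.5),.114),("short",(343,406.5),.055),("orange",(55,295),.122)]:
    print(n,unproj("wrist",c([p]),z,S).round(4)[0])
b=unproj("wrist",c([(404,390),(502,392),(501,462),(403,460)]),.116,S)[:,:2]
t=unproj("wrist",c([(254,203),(531,202),(522,470),(269,472)]),.012,S)[:,:2]
for n,q in (("block",b),("tray",t)):
    e=np.roll(q,-1,0)-q
    print(n,q.mean(0).round(4),np.linalg.norm(e,axis=1).round(4),np.degrees(np.arctan2(e[:,1],e[:,0])).round(1))
E
python3 m.py
```

```text
slim [0.4926 0.3075 0.128 ]
thick [0.5416 0.3062 0.114 ]
short [0.4936 0.2563 0.055 ]
orange [0.3918 0.3077 0.122 ]
block [0.5398 0.2588] [0.0378 0.0277 0.0387 0.0277] [ -0.7 -88.2 179.3  89.9]
tray [0.5172 0.2821] [0.134  0.1334 0.1333 0.134 ] [   0.7  -89.  -179.    91.4]
```

```bash
python3 -c "
from h import *
go(.5395,.258,.16,.5)"
```

```text
pos [0.5155 0.2442 0.2696] psi 0.55 t 2.5 q [ 0.16  0.29 -0.84  1.5   0.22  1.44 -0.67] w 0.087
shift [109.6  13.6  24.1] rv [0.0008 0.0004 0.0007] rows>=2.3
```

Emit:
{"fn": "arm_command", "kwargs": {"targets": [[0,30,13.6,24,0,0,0],[0,60,13.6,24,0,0,0],[0,90,13.6,24,0,0,0],[0,109.6,13.6,24,0,0,0],[0,109.6,13.6,24,0,0,0],[0,109.6,13.6,24,0,0,0]]}}

```text
time: 3.1
ee_pos: [0.5393, 0.2591, 0.1607]
eef_rot: [-0.004, 0.707, 0.004, 0.707]
ft_force: [-0.1, 0.9, 0.4]
width: 0.0868
```

```bash
python3 -c "
from h import *
go(.5395,.258,.076,.5)"
```

```text
pos [0.5393 0.2591 0.1607] psi 0.62 t 3.1 q [ 0.11  0.43 -0.8   1.58  0.32  1.27 -0.74] w 0.0868
shift [84.7 -1.1  0.2] rv [0.0022 0.0004 0.0001] rows>=1.7
```

```bash
python3 -c "
from h import *
im=camera('wrist')[:,:,::-1]
cv2.imwrite('pics/w2.png',cv2.resize(im,None,fx=1.5,fy=1.5))
s=read_state()
print(proj('wrist',[[.5395,.258,.116],[.5395,.258,.076]],s)*1.5)
"
```

```text
[[389.2756993  322.58466691]
 [389.23327667 297.64035363]]
```

View pics/w2.png

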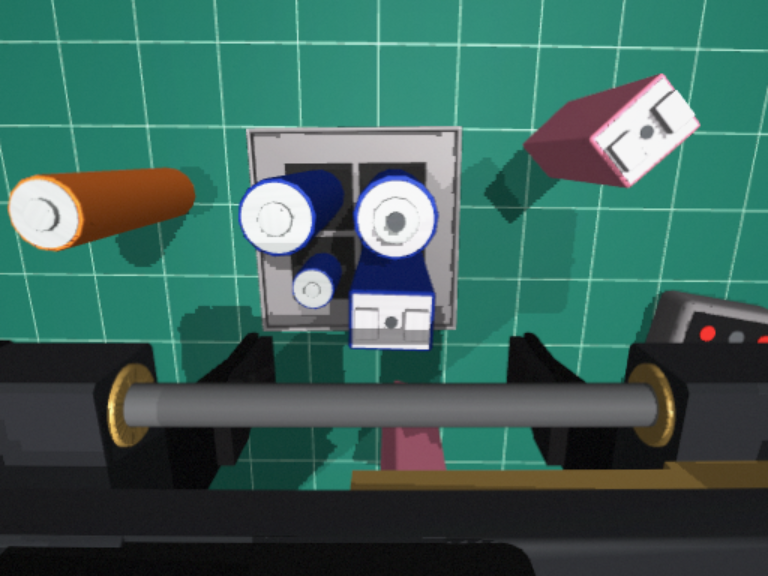

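Emit:
{"fn": "arm_command", "kwargs": {"newtons": 30, "targets": [[0,25,0,0.6,0,0,0],[0,50,0,0.6,0,0,0],[0,75,0,0.6,0,0,0],[0,84.7,0,0.6,0,0,0],[0,84.7,0,0.6,0,0,0],[0,84.7,0,0.6,0,0,0]]}}

```text
time: 3.75
ee_pos: [0.5402, 0.2602, 0.0769]
eef_rot: [-0.004, 0.706, 0.004, 0.708]
ft_force: [-0.0, 0.0, 1.6]
width: 0.0868
```

Emit:
{"fn": "arm_command", "kwargs": {"newtons": 30, "targets": [[110,0,0,0,0,0,0],[110,0,0,0,0,0,0],[110,0,0,0,0,0,0],[110,0,0,0,0,0,0],[120,0,0,0,0,0,0],[130,0,0,0,0,0,0],[140,0,0,0,0,0,0],[150,0,0,0,0,0,0],[160,0,0,0,0,0,0],[180,0,0,0,0,0,0]]}}

```text
time: 4.75
ee_pos: [0.5394, 0.2597, 0.0752]
eef_rot: [-0.004, 0.707, 0.004, 0.707]
ft_force: [0.4, -0.7, -0.4]
width: 0.0399
```

```bash
python3 -c "
from h import *
go(.5395,.258,.076,.5)
print(read_state()['ft_force'])"
```

```text
pos [0.5394 0.2597 0.0752] psi 0.69 t 4.75 q [ 0.07  0.52 -0.77  1.67  0.39  1.12 -0.79] w 0.0399
shift [-0.8 -1.7  0.1] rv [0.0033 0.     0.    ] rows>=0.0
[ 0.40965942 -0.68889323 -0.4051692 ]
```

Emit:
{"fn": "arm_command", "kwargs": {"targets": [[200,-5,0,0,0,0,0],[200,-20,0,0,0,0,0],[200,-45,0,0,0,0,0],[200,-75,0,0,0,0,0],[200,-105,0,0,0,0,0],[200,-135,0,0,0,0,0],[200,-150,0,0,0,0,0],[200,-155,0,0,0,0,0],[200,-155,0,0,0,0,0]]}}

```text
time: 5.65
ee_pos: [0.5393, 0.2596, 0.2302]
eef_rot: [-0.004, 0.707, 0.004, 0.707]
ft_force: [-0.1, -0.0, -3.9]
width: 0.0401
```

```bash
python3 -c "
from h import *
go(.527,-.341,.23,0)
im=camera('side')[:,:,::-1];cv2.imwrite('pics/s3.png',im)
"
```

```text
pos [0.5393 0.2596 0.2302] psi 0.69 t 5.65 q [ 0.11  0.38 -0.82  1.49  0.28  1.39 -0.71] w 0.0401
shift [ 3.000e-01 -6.004e+02 -1.950e+01] rv [0.012  0.0002 0.0002] rows>=12.0
```

View pics/s3.png

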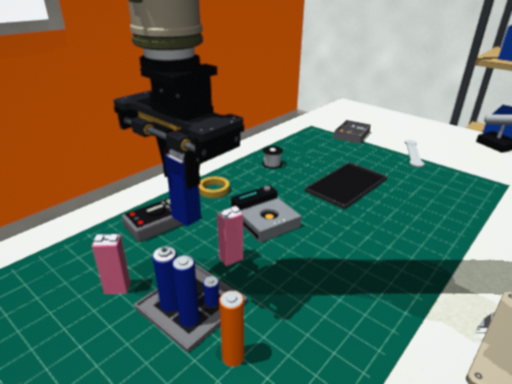

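Emit:
{"fn": "arm_command", "kwargs": {"targets": [[200,0,-10,-1,0,0,0],[200,0,-30,-2,0,0,0],[200,0,-65,-3,0,0,0],[200,0,-105,-4,0,0,0],[200,0,-145,-5,0,0,0],[200,0,-185,-6,0,0,0],[200,0,-225,-8,0,0,0],[200,0,-265,-10,0,0,0],[200,0,-305,-11,0,0,0],[200,0,-345,-12,0,0,0]]}}

```text
time: 6.7
ee_pos: [0.5303, -0.0878, 0.2292]
eef_rot: [-0.004, 0.708, 0.004, 0.707]
ft_force: [1.1, -0.4, -3.4]
width: 0.0398
```

Emit:
{"fn": "arm_command", "kwargs": {"targets": [[200,0,-40,-1,0,0,0],[200,0,-80,-3,0,0,0],[200,0,-120,-4,0,0,0],[200,0,-160,-5,0,0,0],[200,0,-200,-6,0,0,0],[200,0,-230,-7,0,0,0],[200,0,-250,-8,0,0,0],[200,0,-255,-8,0,0,0],[200,0,-255,-8,0,0,0],[200,0,-255,-8,0,0,0]]}}

```text
time: 7.7
ee_pos: [0.5272, -0.3386, 0.2302]
eef_rot: [-0.005, 0.707, 0.005, 0.707]
ft_force: [-0.1, 0.3, -3.7]
width: 0.0398
```

```bash
python3 -c "
from h import *
go(.527,-.341,.0735,0)
im=camera('side')[:,:,::-1];cv2.imwrite('pics/s4.png',im)
im=camera('wrist')[:,:,::-1];cv2.imwrite('pics/w4.png',im)
im=camera('top')[:,:,::-1];cv2.imwrite('pics/t4.png',im)
a=[cv2.imread('pics/%s4.png'%n) for n in ('wt')]
cv2.imwrite('pics/wt4.png',cv2.resize(np.hstack(a),None,fx=.78,fy=.78))
"
```

```text
pos [ 0.5272 -0.3386  0.2302] psi 0.81 t 7.7 q [ 0.89  0.38 -0.51  1.42  0.18  1.39  0.39] w 0.0398
shift [156.7  -2.6  -0.2] rv [ 0.0142  0.0002 -0.001 ] rows>=3.1
```

View pics/wt4.png

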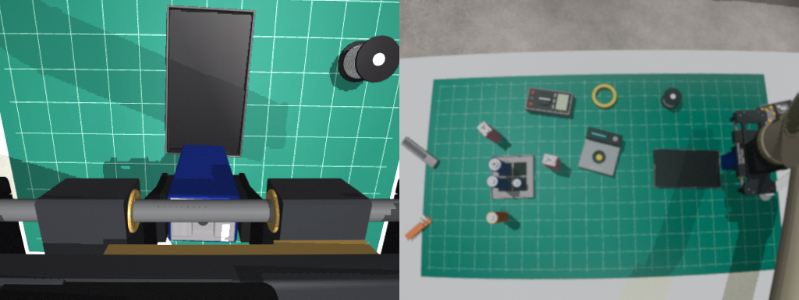

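```bash
python3 -c "
from h import *
p=np.array([(167,8),(255,11),(240,155),(165,149)])/.78
t=unproj('wrist',p,.012)[:,:2]; print(t.round(4),t.mean(0))
e=np.roll(t,-1,0)-t;print(np.linalg.norm(e,axis=1),np.degrees(np.arctan2(e[:,1],e[:,0])))
"
```

```text
[[ 0.4754 -0.1683]
 [ 0.5981 -0.1703]
 [ 0.5882 -0.3805]
 [ 0.4672 -0.3721]] [ 0.53220499 -0.27282121]
[0.12273429 0.21042178 0.1213443  0.20388538] [ -0.93864635 -92.68652734 175.99249934  87.69710545]
```

Emit:
{"fn": "arm_command", "kwargs": {"targets": [[200,15,0,0,0,0,0],[200,45,0,0,0,0,0],[200,85,0,0,0,0,0],[200,120,0,0,0,0,0],[200,140,0,0,0,0,0],[200,150,0,0,0,0,0],[200,153,0,0,0,0,0],[200,155,0,0,0,0,0],[200,156,0,0,0,0,0],[200,156,0,0,0,0,0]]}}

```text
time: 8.85
ee_pos: [0.5271, -0.3408, 0.0752]
eef_rot: [-0.005, 0.707, 0.004, 0.708]
ft_force: [0.1, -0.8, -2.8]
width: 0.0402
```

Emit:
{"fn": "arm_command", "kwargs": {"targets": [[200,0.5,0,0,0,0,0],[200,1,0,0,0,0,0],[200,1,0,0,0,0,0]]}}

```text
time: 9.15
ee_pos: [0.5267, -0.3406, 0.0734]
eef_rot: [-0.004, 0.707, 0.004, 0.707]
ft_force: [0.2, 0.3, -3.7]
width: 0.0399
```

Emit:
{"fn": "arm_command", "kwargs": {"targets": [[200,0.5,0,0,0,0,0],[200,1,0,0,0,0,0],[200,1,0,0,0,0,0]]}}

```text
time: 9.45
ee_pos: [0.5268, -0.3407, 0.0732]
eef_rot: [-0.004, 0.707, 0.004, 0.707]
ft_force: [-1.8, 0.9, 4.9]
width: 0.04
```

Emit:
{"fn": "arm_command", "kwargs": {"targets": [[130,0,0,0,0,0,0],[125,0,0,0,0,0,0],[115,0,0,0,0,0,0],[100,0,0,0,0,0,0],[50,0,0,0,0,0,0],[0,0,0,0,0,0,0],[0,0,0,0,0,0,0],[0,0,0,0,0,0,0]]}}

```text
time: 10.25
ee_pos: [0.5266, -0.3405, 0.0723]
eef_rot: [-0.004, 0.707, 0.004, 0.707]
ft_force: [-0.6, -0.6, -0.2]
width: 0.0772
```

```bash
python3 -c "
from h import *
go(.5416,.3055,.27,91)
im=camera('side')[:,:,::-1];cv2.imwrite('pics/s5.png',im)
"
```

```text
pos [ 0.5266 -0.3405  0.0723] psi 0.69 t 10.25 q [ 0.88  0.5  -0.49  1.6   0.26  1.1   0.34] w 0.0772
shift [-197.8  645.8   22.7] rv [-1.5762e+00 -0.0000e+00  1.0000e-04] rows>=13.5
```

View pics/s5.png

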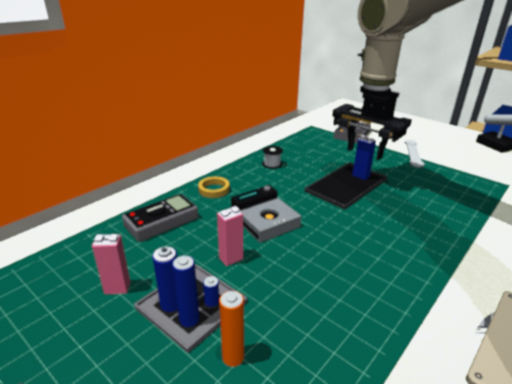

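Emit:
{"fn": "arm_command", "kwargs": {"targets": [[0,-10,0,0,0,0,0],[0,-40,0,0,0,0,0],[0,-80,0,0,0,0,0],[0,-120,0,0,0,0,0],[0,-160,35,2,-0.1,0,0],[0,-180,80,5,-0.25,0,0],[0,-180,125,8,-0.4,0,0],[0,-180,170,10,-0.55,0,0],[0,-180,215,10,-0.7,0,0],[0,-180,260,12,-0.85,0,0]]}}

```text
time: 11.3
ee_pos: [0.5352, -0.0786, 0.2533]
eef_rot: [-0.298, 0.641, 0.297, 0.642]
ft_force: [0.8, 0.2, 0.5]
width: 0.0874
```

```bash
python3 -c "
from h import *
go(.5416,.3055,.25,91)
"
```

```text
pos [ 0.5352 -0.0786  0.2533] psi 49.74 t 11.3 q [ 0.75  0.21 -0.78  1.61  0.15  1.39  0.82] w 0.0874
shift [  2.8 243.3 297.3] rv [-7.201e-01 -7.000e-04  1.300e-03] rows>=7.7
```

Emit:
{"fn": "arm_command", "kwargs": {"targets": [[0,3,243,297,-0.72,0,0],[0,3,243,297,-0.72,0,0],[0,3,243,297,-0.72,0,0],[0,3,243,297,-0.72,0,0],[0,3,243,297,-0.72,0,0],[0,3,243,297,-0.72,0,0],[0,3,243,297,-0.72,0,0],[0,3,243,297,-0.72,0,0],[0,3,243,297,-0.72,0,0],[0,3,243,297,-0.72,0,0]]}}

```text
time: 12.3
ee_pos: [0.544, 0.304, 0.2496]
eef_rot: [-0.503, 0.497, 0.503, 0.497]
ft_force: [-0.1, -0.1, -0.8]
width: 0.0869
```

Emit:
{"fn": "arm_command", "kwargs": {"targets": [[0,0,0,0,0,0,0],[0,0,0,0,0,0,0]]}}

```text
time: 12.5
ee_pos: [0.5451, 0.3016, 0.2496]
eef_rot: [0.503, -0.498, -0.502, -0.498]
ft_force: [1.1, -0.2, -0.1]
width: 0.087
```

```bash
python3 -c "
from h import *
go(.5416,.3055,.25,91)
s=read_state()
np.save('s2.npy',np.r_[s['ee_pos'],s['eef_rot']])
im=camera('wrist')[:,:,::-1];cv2.imwrite('pics/w6.png',im)
cv2.imwrite('pics/w6b.png',cv2.resize(im,None,fx=1.5,fy=1.5,interpolation=cv2.INTER_CUBIC))
print(proj('wrist',[[.5416,.3055,.114],[.4921,.3065,.128]],s)*1.5)
"
```

```text
pos [0.5451 0.3016 0.2496] psi 90.5 t 12.5 q [ 0.12  0.48 -0.97  1.39  0.39  1.48  0.74] w 0.087
shift [-0.4  3.5  3.9] rv [-0.0087 -0.0008  0.0008] rows>=0.1
[[396.79669539 266.93697518]
 [399.77720498 190.56096057]]
```

View pics/w6b.png

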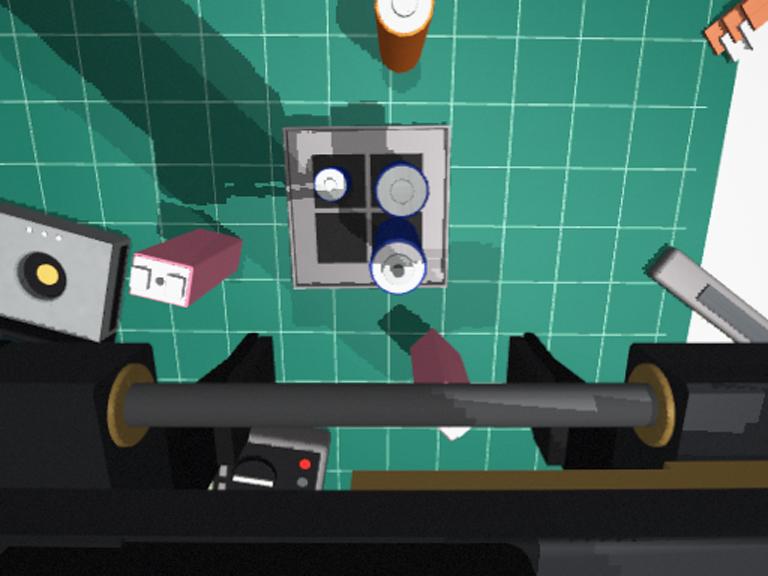

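```bash
python3 -c "
from h import *
go(.541,.306,.16,91)"
```

```text
pos [0.545  0.3017 0.2495] psi 90.51 t 12.55 q [ 0.12  0.48 -0.97  1.39  0.39  1.48  0.74] w 0.0869
shift [89.5  4.1  4.4] rv [-0.0086 -0.0007  0.0007] rows>=1.8
```

Emit:
{"fn": "arm_command", "kwargs": {"targets": [[0,20,4,4.4,-0.008,0,0],[0,50,4,4.4,-0.008,0,0],[0,80,4,4.4,-0.008,0,0],[0,89.5,4,4.4,-0.008,0,0],[0,89.5,4,4.4,-0.008,0,0],[0,89.5,4,4.4,-0.008,0,0]]}}

```text
time: 13.15
ee_pos: [0.5409, 0.3077, 0.1612]
eef_rot: [0.505, -0.495, -0.505, -0.496]
ft_force: [0.2, 0.4, 0.7]
width: 0.087
```

```bash
python3 -c "
from h import *
s=read_state()
go(.541,.306,.074,91)
im=camera('wrist')[:,:,::-1]
cv2.imwrite('pics/w7.png',cv2.resize(im,None,fx=1.5,fy=1.5,interpolation=cv2.INTER_CUBIC))
print(proj('wrist',[[.541,.306,.114]],s)*1.5)
"
```

```text
pos [0.5409 0.3077 0.1612] psi 91.07 t 13.15 q [ 0.1   0.54 -0.95  1.51  0.44  1.32  0.7 ] w 0.087
shift [87.2  0.  -1.8] rv [0.0012 0.0007 0.0013] rows>=1.7
[[386.76951769 317.59883308]]
```

View pics/w7.png

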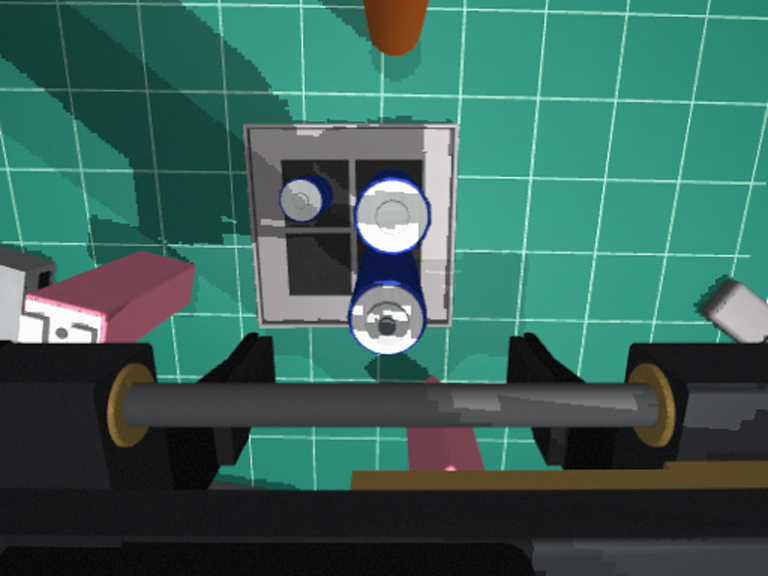

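Emit:
{"fn": "arm_command", "kwargs": {"newtons": 30, "targets": [[0,20,0,-1.5,0,0,0],[0,50,0,-1.5,0,0,0],[0,75,0,-1.5,0,0,0],[0,87,0,-1.5,0,0,0],[0,87,0,-1.5,0,0,0],[0,87,0,-1.5,0,0,0],[0,87,0,-1.5,0,0,0]]}}

```text
time: 13.9
ee_pos: [0.5411, 0.3068, 0.0745]
eef_rot: [0.505, -0.494, -0.504, -0.496]
ft_force: [0.7, -0.1, 0.6]
width: 0.0868
```

Emit:
{"fn": "arm_command", "kwargs": {"newtons": 30, "targets": [[110,0,0,0,0,0,0],[110,0,0,0,0,0,0],[110,0,0,0,0,0,0],[110,0,0,0,0,0,0],[120,0,0,0,0,0,0],[130,0,0,0,0,0,0],[140,0,0,0,0,0,0],[150,0,0,0,0,0,0],[170,0,0,0,0,0,0],[200,0,0,0,0,0,0]]}}

```text
time: 14.9
ee_pos: [0.5403, 0.3061, 0.0727]
eef_rot: [0.505, -0.495, -0.505, -0.495]
ft_force: [-0.5, 0.3, -1.4]
width: 0.0371
```

```bash
python3 -c "
from h import *
go(.533,-.207,.23,91)
"
```

```text
pos [0.5403 0.3061 0.0727] psi 91.1 t 14.9 q [ 0.08  0.62 -0.9   1.6   0.52  1.18  0.65] w 0.0371
shift [-157.3   17.2 -512.9] rv [ 0.0017 -0.     -0.    ] rows>=10.7
```

Emit:
{"fn": "arm_command", "kwargs": {"targets": [[220,-5,0,0,0,0,0],[220,-20,0,0,0,0,0],[220,-45,0,0,0,0,0],[220,-75,0,0,0,0,0],[220,-105,0,0,0,0,0],[220,-135,0,0,0,0,0],[220,-152,0,0,0,0,0],[220,-157,0,0,0,0,0],[220,-157,0,0,0,0,0]]}}

```text
time: 15.8
ee_pos: [0.5404, 0.3063, 0.2305]
eef_rot: [0.505, -0.495, -0.505, -0.495]
ft_force: [0.3, 0.4, -3.7]
width: 0.0375
```

```bash
python3 -c "
from h import *
go(.533,-.207,.23,91)
im=camera('wrist')[:,:,::-1];im2=camera('side')[:,:,::-1]
cv2.imwrite('pics/w8.png',cv2.resize(np.hstack([im,im2]),None,fx=.78,fy=.78,interpolation=cv2.INTER_AREA))
"
```

```text
pos [0.5404 0.3063 0.2305] psi 91.11 t 15.8 q [ 0.11  0.49 -0.97  1.42  0.4   1.44  0.73] w 0.0375
shift [ 4.00e-01  1.73e+01 -5.13e+02] rv [0.0019 0.0003 0.0011] rows>=10.3
```

View pics/w8.png

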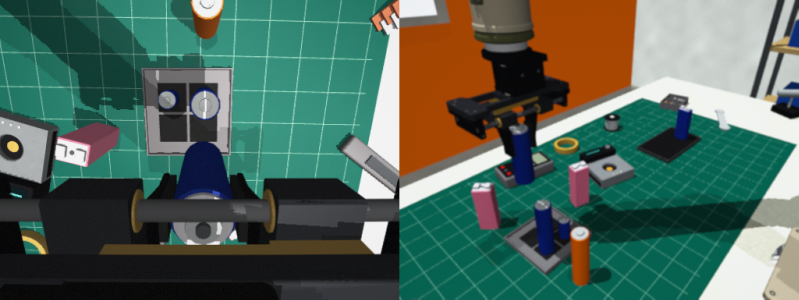

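Emit:
{"fn": "arm_command", "kwargs": {"targets": [[220,0,0,-10,0,0,0],[220,0,1,-30,0,0,0],[220,0,2,-60,0,0,0],[220,0,3,-95,0,0,0],[220,0,5,-130,0,0,0],[220,0,6,-165,0,0,0],[220,0,7,-200,0,0,0],[220,0,8,-235,0,0,0],[220,0,9,-270,0,0,0],[220,0,10,-305,0,0,0]]}}

```text
time: 16.9
ee_pos: [0.5353, -0.0014, 0.229]
eef_rot: [-0.504, 0.496, 0.505, 0.495]
ft_force: [0.9, -0.9, -3.8]
width: 0.0372
```

Emit:
{"fn": "arm_command", "kwargs": {"targets": [[220,0,1,-35,0,0,0],[220,0,2,-70,0,0,0],[220,0,3,-105,0,0,0],[220,0,4,-140,0,0,0],[220,0,5,-175,0,0,0],[220,0,6,-195,0,0,0],[220,0,7,-205,0,0,0],[220,0,7,-207,0,0,0],[220,0,7,-207,0,0,0],[220,0,7,-207,0,0,0]]}}

```text
time: 17.9
ee_pos: [0.5334, -0.2045, 0.2298]
eef_rot: [-0.505, 0.495, 0.505, 0.495]
ft_force: [0.5, 0.5, -3.5]
width: 0.0371
```

```bash
python3 -c "
from h import *
go(.533,-.207,.0727,91)
im=camera('wrist')[:,:,::-1];im2=camera('side')[:,:,::-1]
cv2.imwrite('pics/w9.png',cv2.resize(np.hstack([im,im2]),None,fx=.78,fy=.78,interpolation=cv2.INTER_AREA))
"
```

```text
pos [ 0.5334 -0.2045  0.2298] psi 91.22 t 17.9 q [ 0.98  0.32 -0.85  1.56  0.24  1.37  1.7 ] w 0.0371
shift [157.1   0.4  -2.6] rv [0.0039 0.0003 0.0001] rows>=3.1
```

View pics/w9.png

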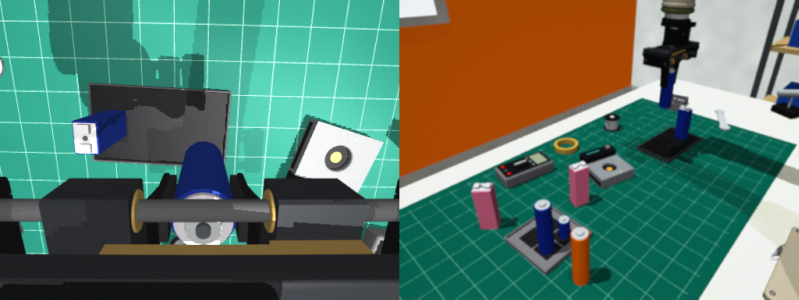

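Emit:
{"fn": "arm_command", "kwargs": {"targets": [[220,15,0,-1,0,0,0],[220,45,0,-1,0,0,0],[220,85,0,-1,0,0,0],[220,120,0,-1,0,0,0],[220,140,0,-1,0,0,0],[220,150,0,-1,0,0,0],[220,154,0,-1,0,0,0],[220,156,0,-1,0,0,0],[220,157,0,-1,0,0,0],[220,157,0,-1,0,0,0]]}}

```text
time: 19.0
ee_pos: [0.5337, -0.2074, 0.0736]
eef_rot: [0.505, -0.495, -0.504, -0.495]
ft_force: [0.1, -0.2, -3.0]
width: 0.0374
```

Emit:
{"fn": "arm_command", "kwargs": {"targets": [[220,0.5,0,0,0,0,0],[220,1,0,0,0,0,0],[220,1,0,0,0,0,0]]}}

```text
time: 19.3
ee_pos: [0.5332, -0.2072, 0.0719]
eef_rot: [0.505, -0.495, -0.505, -0.495]
ft_force: [0.6, -0.1, -3.3]
width: 0.037
```

Emit:
{"fn": "arm_command", "kwargs": {"targets": [[220,0.5,0,0,0,0,0],[220,1,0,0,0,0,0],[220,1,0,0,0,0,0]]}}

```text
time: 19.6
ee_pos: [0.5332, -0.2071, 0.0707]
eef_rot: [0.505, -0.495, -0.505, -0.495]
ft_force: [0.0, 0.2, -2.9]
width: 0.0374
```

Emit:
{"fn": "arm_command", "kwargs": {"targets": [[220,0.5,0,0,0,0,0],[220,1,0,0,0,0,0],[220,1,0,0,0,0,0]]}}

```text
time: 19.9
ee_pos: [0.5334, -0.2072, 0.0706]
eef_rot: [0.505, -0.495, -0.505, -0.495]
ft_force: [-4.0, 0.4, 6.5]
width: 0.0373
```

Emit:
{"fn": "arm_command", "kwargs": {"targets": [[150,0,0,0,0,0,0],[135,0,0,0,0,0,0],[125,0,0,0,0,0,0],[110,0,0,0,0,0,0],[50,0,0,0,0,0,0],[0,0,0,0,0,0,0],[0,0,0,0,0,0,0],[0,0,0,0,0,0,0]]}}

```text
time: 20.7
ee_pos: [0.5332, -0.2071, 0.0697]
eef_rot: [0.505, -0.495, -0.505, -0.495]
ft_force: [-0.4, 0.0, 0.1]
width: 0.0736
```

```bash
python3 -c "
from h import *
go(.492,.300,.25,1)
im=camera('wrist')[:,:,::-1];im2=camera('side')[:,:,::-1]
cv2.imwrite('pics/w10.png',cv2.resize(np.hstack([im,im2]),None,fx=.78,fy=.78,interpolation=cv2.INTER_AREA))
"
```

```text
pos [ 0.5332 -0.2071  0.0697] psi 91.1 t 20.7 q [ 0.93  0.47 -0.79  1.74  0.37  1.08  1.61] w 0.0736
shift [-180.3   31.5  507.8] rv [1.5725 0.     0.    ] rows>=10.8
```

View pics/w10.png

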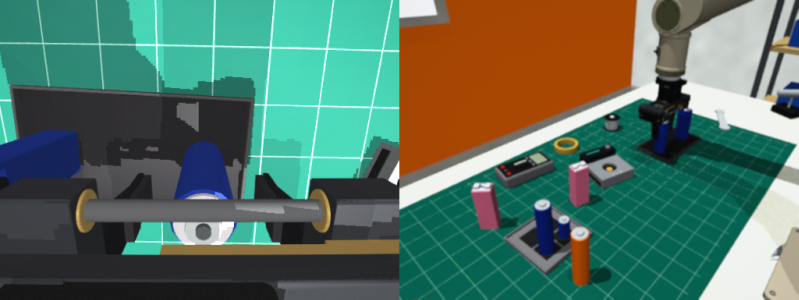

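Emit:
{"fn": "arm_command", "kwargs": {"targets": [[0,-10,0,0,0,0,0],[0,-40,0,0,0,0,0],[0,-80,0,0,0,0,0],[0,-120,0,0,0,0,0],[0,-155,5,35,0.12,0,0],[0,-180,10,80,0.26,0,0],[0,-180,15,125,0.4,0,0],[0,-180,20,170,0.54,0,0],[0,-180,20,215,0.68,0,0],[0,-180,20,260,0.82,0,0]]}}

```text
time: 21.8
ee_pos: [0.508, 0.0501, 0.2508]
eef_rot: [-0.269, 0.654, 0.268, 0.655]
ft_force: [0.7, -0.6, -1.0]
width: 0.0867
```

```bash
python3 -c "
from h import *
go(.492,.300,.25,1)
"
```

```text
pos [0.508  0.0501 0.2508] psi 44.6 t 21.8 q [ 0.67  0.15 -0.93  1.68  0.13  1.37  0.5 ] w 0.0867
shift [  0.5 189.2 164.1] rv [0.761  0.0009 0.0016] rows>=5.1
```

Emit:
{"fn": "arm_command", "kwargs": {"targets": [[0,0,189,164,0.761,0,0],[0,0,189,164,0.761,0,0],[0,0,189,164,0.761,0,0],[0,0,189,164,0.761,0,0],[0,0,189,164,0.761,0,0],[0,0,189,164,0.761,0,0],[0,0,189,164,0.761,0,0],[0,0,189,164,0.761,0,0],[0,0,189,164,0.761,0,0],[0,0,189,164,0.761,0,0]]}}

```text
time: 22.8
ee_pos: [0.492, 0.2961, 0.2499]
eef_rot: [-0.008, 0.707, 0.007, 0.707]
ft_force: [0.3, 0.2, -0.5]
width: 0.0871
```

```bash
python3 -c "
from h import *
go(.492,.3075,.165,1)
"
```

```text
pos [0.492  0.2961 0.2499] psi 1.19 t 22.8 q [ 0.13  0.34 -0.93  1.52  0.27  1.42 -0.8 ] w 0.0871
shift [84.9 11.4  0.2] rv [0.0034 0.0005 0.0007] rows>=1.7
```

Emit:
{"fn": "arm_command", "kwargs": {"targets": [[0,20,11.4,0,0,0,0],[0,50,11.4,0,0,0,0],[0,75,11.4,0,0,0,0],[0,85,11.4,0,0,0,0],[0,85,11.4,0,0,0,0],[0,85,11.4,0,0,0,0]]}}

```text
time: 23.4
ee_pos: [0.4916, 0.309, 0.1659]
eef_rot: [-0.008, 0.707, 0.008, 0.707]
ft_force: [-0.6, -0.4, 0.6]
width: 0.0869
```

```bash
python3 -c "
from h import *
s=read_state()
go(.492,.3075,.078,1)
im=camera('wrist')[:,:,::-1]
cv2.imwrite('pics/w11.png',cv2.resize(im,None,fx=1.5,fy=1.5,interpolation=cv2.INTER_CUBIC))
print(proj('wrist',[[.492,.3075,.128]],s)*1.5)
"
```

```text
pos [0.4916 0.309  0.1659] psi 1.25 t 23.4 q [ 0.09  0.41 -0.91  1.62  0.34  1.27 -0.86] w 0.0869
shift [87.9 -1.6  0.2] rv [ 0.0044  0.0011 -0.0006] rows>=1.8
[[390.27376959 328.28119413]]
```

View pics/w11.png

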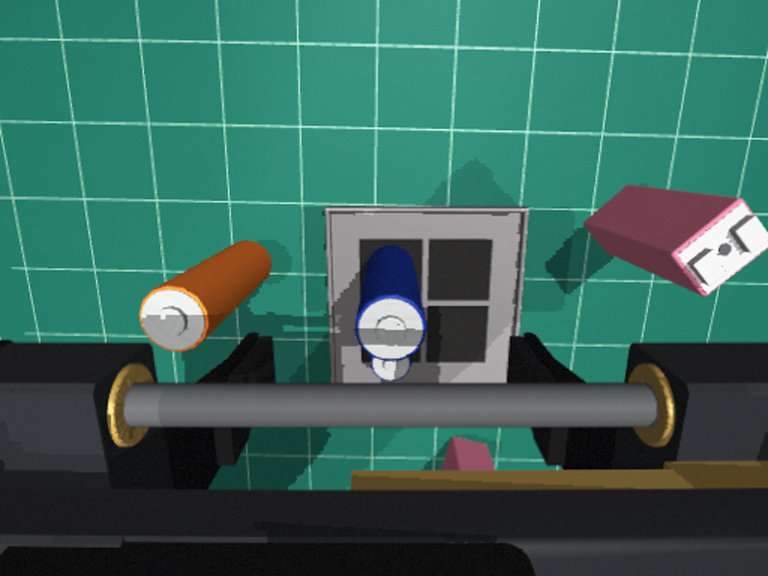

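Emit:
{"fn": "arm_command", "kwargs": {"newtons": 30, "targets": [[0,20,-1,0.3,0,0,0],[0,50,-1,0.3,0,0,0],[0,75,-1,0.3,0,0,0],[0,87,-1,0.3,0,0,0],[0,87,-1,0.3,0,0,0],[0,87,-1,0.3,0,0,0],[0,87,-1,0.3,0,0,0]]}}

```text
time: 24.15
ee_pos: [0.4921, 0.3088, 0.0793]
eef_rot: [-0.008, 0.706, 0.008, 0.708]
ft_force: [0.1, 0.3, 0.0]
width: 0.087
```

Emit:
{"fn": "arm_command", "kwargs": {"newtons": 30, "targets": [[120,0,0,0,0,0,0],[120,0,0,0,0,0,0],[120,0,0,0,0,0,0],[120,0,0,0,0,0,0],[130,0,0,0,0,0,0],[140,0,0,0,0,0,0],[150,0,0,0,0,0,0],[160,0,0,0,0,0,0],[180,0,0,0,0,0,0],[220,0,0,0,0,0,0]]}}

```text
time: 25.15
ee_pos: [0.4913, 0.3081, 0.0777]
eef_rot: [-0.008, 0.707, 0.008, 0.707]
ft_force: [0.1, 0.7, 0.1]
width: 0.0322
```

```bash
python3 -c "
from h import *
go(.530,-.274,.23,1.2)
"
```

```text
pos [0.4913 0.3081 0.0777] psi 1.29 t 25.15 q [ 0.05  0.51 -0.86  1.71  0.42  1.12 -0.92] w 0.0322
shift [-152.3 -582.8   25.5] rv [0.0017 0.     0.0001] rows>=12.1
```

Emit:
{"fn": "arm_command", "kwargs": {"targets": [[230,-5,0,0,0,0,0],[230,-20,0,0,0,0,0],[230,-45,0,0,0,0,0],[230,-75,0,0,0,0,0],[230,-105,0,0,0,0,0],[230,-135,0,0,0,0,0],[230,-152,0,0,0,0,0],[230,-157,0,0,0,0,0],[230,-157,0,0,0,0,0]]}}

```text
time: 26.05
ee_pos: [0.4914, 0.3083, 0.2355]
eef_rot: [-0.008, 0.707, 0.008, 0.707]
ft_force: [-0.5, -0.1, -3.1]
width: 0.0326
```

Emit:
{"fn": "arm_command", "kwargs": {"targets": [[230,0,-10,0,0,0,0],[230,0,-30,1,0,0,0],[230,0,-65,3,0,0,0],[230,0,-105,5,0,0,0],[230,0,-145,7,0,0,0],[230,0,-185,9,0,0,0],[230,0,-225,11,0,0,0],[230,0,-265,13,0,0,0],[230,0,-305,15,0,0,0],[230,0,-345,17,0,0,0]]}}

```text
time: 27.05
ee_pos: [0.515, -0.0389, 0.2337]
eef_rot: [-0.008, 0.708, 0.008, 0.706]
ft_force: [0.2, -0.3, -3.4]
width: 0.0322
```

Emit:
{"fn": "arm_command", "kwargs": {"targets": [[230,0,-40,2,0,0,0],[230,0,-80,4,0,0,0],[230,0,-120,6,0,0,0],[230,0,-160,8,0,0,0],[230,0,-200,8,0,0,0],[230,0,-225,8,0,0,0],[230,0,-237,8,0,0,0],[230,0,-237,8,0,0,0],[230,0,-237,8,0,0,0],[230,0,-237,8,0,0,0]]}}

```text
time: 28.05
ee_pos: [0.5298, -0.2711, 0.2348]
eef_rot: [-0.009, 0.707, 0.009, 0.707]
ft_force: [0.4, -0.9, -3.6]
width: 0.0325
```

```bash
python3 -c "
from h import *
go(.530,-.274,.0757,1.2)
im=camera('wrist')[:,:,::-1];im2=camera('side')[:,:,::-1]
cv2.imwrite('pics/w12.png',cv2.resize(np.hstack([im,im2]),None,fx=.78,fy=.78,interpolation=cv2.INTER_AREA))
"
```

```text
pos [ 0.5298 -0.2711  0.2348] psi 1.45 t 28.05 q [ 0.9   0.32 -0.63  1.5   0.19  1.38  0.29] w 0.0325
shift [ 1.591e+02 -3.000e+00  1.000e-01] rv [ 0.0043  0.0001 -0.0005] rows>=3.2
```

View pics/w12.png

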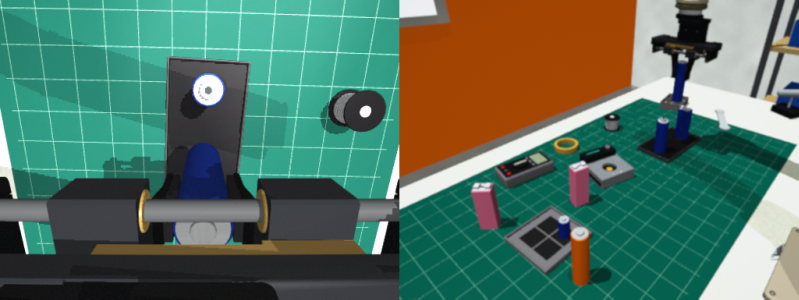

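Emit:
{"fn": "arm_command", "kwargs": {"targets": [[230,15,0,0,0,0,0],[230,45,0,0,0,0,0],[230,85,0,0,0,0,0],[230,120,0,0,0,0,0],[230,140,0,0,0,0,0],[230,150,0,0,0,0,0],[230,154,0,0,0,0,0],[230,157,0,0,0,0,0],[230,158,0,0,0,0,0],[230,158,0,0,0,0,0]]}}

```text
time: 29.15
ee_pos: [0.5299, -0.2734, 0.0776]
eef_rot: [-0.008, 0.707, 0.008, 0.707]
ft_force: [0.6, 0.1, -3.7]
width: 0.0325
```

Emit:
{"fn": "arm_command", "kwargs": {"targets": [[230,0.5,0,0,0,0,0],[230,1,0,0,0,0,0],[230,1,0,0,0,0,0]]}}

```text
time: 29.45
ee_pos: [0.5295, -0.2733, 0.0759]
eef_rot: [-0.008, 0.707, 0.008, 0.707]
ft_force: [-0.6, -0.2, -2.3]
width: 0.0323
```

Emit:
{"fn": "arm_command", "kwargs": {"targets": [[230,0.5,0,0,0,0,0],[230,1,0,0,0,0,0],[230,1,0,0,0,0,0]]}}

```text
time: 29.75
ee_pos: [0.5296, -0.2733, 0.0756]
eef_rot: [-0.008, 0.707, 0.008, 0.707]
ft_force: [-3.0, -0.3, 6.0]
width: 0.0324
```

Emit:
{"fn": "arm_command", "kwargs": {"targets": [[170,0,0,0,0,0,0],[150,0,0,0,0,0,0],[140,0,0,0,0,0,0],[120,0,0,0,0,0,0],[50,0,0,0,0,0,0],[0,0,0,0,0,0,0],[0,0,0,0,0,0,0],[0,0,0,0,0,0,0]]}}

```text
time: 30.55
ee_pos: [0.5295, -0.2732, 0.0748]
eef_rot: [-0.008, 0.707, 0.008, 0.707]
ft_force: [0.4, 0.2, 1.2]
width: 0.0701
```

```bash
python3 -c "
from h import *
go(.493,.25,.22,1.2)
im=camera('wrist')[:,:,::-1];im2=camera('side')[:,:,::-1]
cv2.imwrite('pics/w13.png',cv2.resize(np.hstack([im,im2]),None,fx=.78,fy=.78,interpolation=cv2.INTER_AREA))
"
```

```text
pos [ 0.5295 -0.2732  0.0748] psi 1.3 t 30.55 q [ 0.87  0.46 -0.59  1.68  0.28  1.09  0.22] w 0.0701
shift [-145.3  523.8  -24.6] rv [0.0017 0.0001 0.0001] rows>=10.9
```

View pics/w13.png

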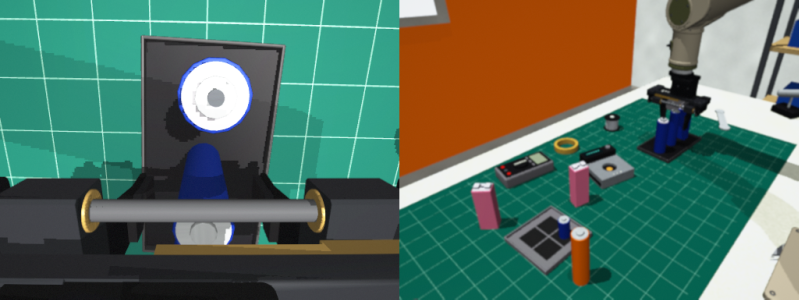

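```bash
python3 -c "
from h import *
go(.575,-.01,.23,50)
"
```

```text
pos [ 0.5294 -0.2732  0.0748] psi 1.29 t 30.65 q [ 0.87  0.46 -0.59  1.68  0.28  1.09  0.22] w 0.0786
shift [-155.3  262.1   51.5] rv [-8.501e-01  0.000e+00  1.000e-04] rows>=6.2
```

Emit:
{"fn": "arm_command", "kwargs": {"targets": [[0,-10,0,0,0,0,0],[0,-40,0,0,0,0,0],[0,-80,0,0,0,0,0],[0,-120,0,0,0,0,0],[0,-150,40,5,-0.14,0,0],[0,-155,85,15,-0.28,0,0],[0,-155,130,25,-0.42,0,0],[0,-155,175,35,-0.56,0,0],[0,-155,215,40,-0.7,0,0],[0,-155,255,45,-0.84,0,0]]}}

```text
time: 31.65
ee_pos: [0.5687, -0.0153, 0.2308]
eef_rot: [-0.298, 0.641, 0.297, 0.642]
ft_force: [-0.3, -0.4, -0.3]
width: 0.0872
```

Emit:
{"fn": "arm_command", "kwargs": {"targets": [[0,0,0,0,0,0,0],[0,0,0,0,0,0,0],[0,0,0,0,0,0,0],[0,0,0,0,0,0,0]]}}

```text
time: 32.05
ee_pos: [0.5687, -0.0188, 0.2298]
eef_rot: [-0.295, 0.643, 0.294, 0.643]
ft_force: [-0.6, -0.6, -0.9]
width: 0.0871
```

```bash
python3 -c "
from h import *
go(.493,.256,.16,50)
s=read_state()
np.save('s3.npy',np.r_[s['ee_pos'],s['eef_rot']])
im=camera('wrist')[:,:,::-1];cv2.imwrite('pics/w14.png',im)
cv2.imwrite('pics/w14b.png',cv2.resize(im,None,fx=1.5,fy=1.5,interpolation=cv2.INTER_CUBIC))
print(proj('wrist',[[.5713,.0056,.03],[.5713,.0056,.021]],s)*1.5)
"
```

```text
pos [ 0.5687 -0.0188  0.2298] psi 49.25 t 32.05 q [ 0.67  0.32 -0.87  1.57  0.25  1.37  0.63] w 0.0871
shift [ 69.7 236.7 158.8] rv [-0.0131 -0.0004  0.0003] rows>=5.9
[[416.3495645  234.77244265]
 [415.74550041 232.91176811]]
```

View pics/w14b.png

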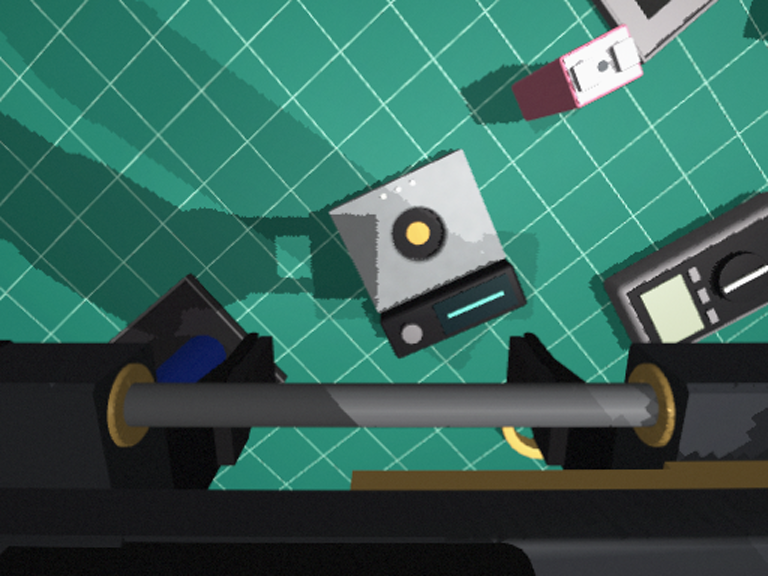

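```bash
python3 -c "
from h import *
a=np.load('s3.npy'); S=dict(ee_pos=a[:3],eef_rot=a[3:])
print(unproj('wrist',np.array([[418,232.5]])/1.5-.17,.03,S),unproj('wrist',np.array([[418,232.5]])/1.5-.17,.021,S))
im=cv2.imread('pics/w14.png');hsv=cv2.cvtColor(im,cv2.COLOR_BGR2HSV)
m=cv2.inRange(hsv,(15,120,120),(35,255,255));n,l,st,c=cv2.connectedComponentsWithStats(m)
for i in range(1,n):
  if st[i,4]>30: print(c[i],st[i],unproj('wrist',c[i:i+1],.021,S))
"
```

```text
[[0.57049816 0.00767239 0.03      ]] [[0.57192425 0.00713497 0.021     ]]
[278.24489796 155.04591837] [271 148  16  15 196] [[0.57192697 0.00674429 0.021     ]]
[445.18918919 273.40540541] [440 250  10  45 185] [[0.83775327 0.07346689 0.021     ]]
[ 73.94642857 274.6875    ] [ 72 256   6  36 112] [[ 0.51717654 -0.3011929   0.021     ]]
[346.25365854 295.34634146] [335 285  27  21 205] [[ 0.77809387 -0.04583802  0.021     ]]
```

Emit:
{"fn": "arm_command", "kwargs": {"targets": [[0,0,40,26,-0.01,0,0],[0,10,80,53,-0.01,0,0],[0,20,120,80,-0.01,0,0],[0,40,160,106,-0.01,0,0],[0,55,200,133,-0.01,0,0],[0,65,230,154,-0.01,0,0],[0,70,237,159,-0.01,0,0],[0,70,237,159,-0.01,0,0],[0,70,237,159,-0.01,0,0],[0,70,237,159,-0.01,0,0]]}}

```text
time: 33.1
ee_pos: [0.4934, 0.2558, 0.1601]
eef_rot: [-0.298, 0.641, 0.297, 0.642]
ft_force: [-0.2, 0.3, 0.6]
width: 0.0868
```

```bash
python3 -c "
from h import *
go(.4935,.256,.11,50)
s=read_state()
im=camera('wrist')[:,:,::-1];cv2.imwrite('pics/w15.png',im)
cv2.imwrite('pics/w15b.png',cv2.resize(im,None,fx=1.5,fy=1.5,interpolation=cv2.INTER_CUBIC))
print(proj('wrist',[[.4935,.256,.055]],s)*1.5)
"
```

```text
pos [0.4934 0.2558 0.1601] psi 49.81 t 33.1 q [ 0.24  0.38 -0.97  1.69  0.33  1.25  0.07] w 0.0868
shift [50.1  0.1  0.3] rv [-0.0034  0.      0.001 ] rows>=1.0
[[390.50706451 284.59153151]]
```

View pics/w15b.png

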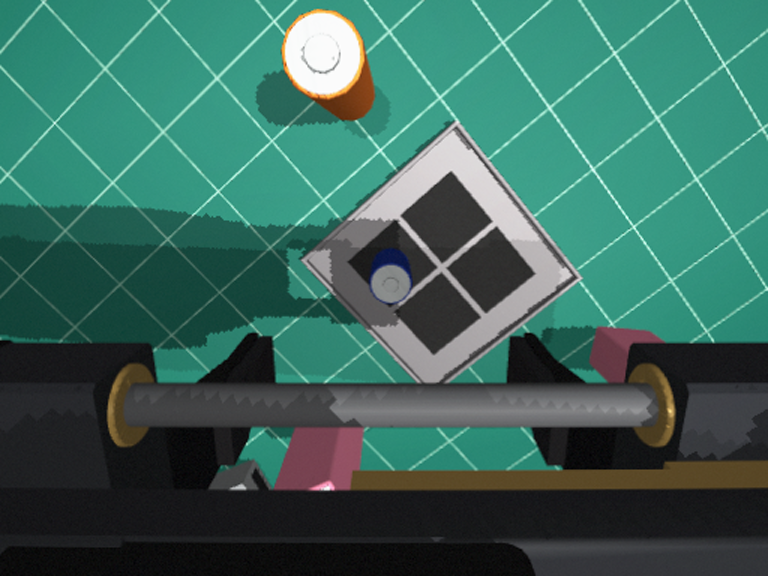

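Emit:
{"fn": "arm_command", "kwargs": {"newtons": 20, "targets": [[0,20,0,0.3,0,0,0],[0,50,0,0.3,0,0,0],[0,80,0,0.3,0,0,0],[0,110,0,0.3,0,0,0],[0,128,0,0.3,0,0,0],[0,135,0,0.3,0,0,0],[0,135,0,0.3,0,0,0],[0,135,0,0.3,0,0,0]]}}

```text
time: 33.95
ee_pos: [0.4931, 0.2583, 0.026]
eef_rot: [-0.299, 0.64, 0.299, 0.642]
ft_force: [0.1, -0.3, 0.8]
width: 0.0871
```

Emit:
{"fn": "arm_command", "kwargs": {"newtons": 20, "targets": [[140,0,0,0,0,0,0],[140,0,0,0,0,0,0],[140,0,0,0,0,0,0],[140,0,0,0,0,0,0],[150,0,0,0,0,0,0],[160,0,0,0,0,0,0],[170,0,0,0,0,0,0],[180,0,0,0,0,0,0],[200,0,0,0,0,0,0],[230,0,0,0,0,0,0]]}}

```text
time: 34.95
ee_pos: [0.4922, 0.2579, 0.0247]
eef_rot: [-0.299, 0.641, 0.299, 0.641]
ft_force: [-0.5, 0.2, -0.2]
width: 0.0256
```

```bash
python3 -c "
from h import *
go(.5715,.007,.18,50)
im=camera('side')[:,:,::-1];cv2.imwrite('pics/s16.png',im)
"
```

```text
pos [0.4922 0.2579 0.0247] psi 49.99 t 34.95 q [ 0.15  0.54 -0.88  1.81  0.48  1.02 -0.05] w 0.0256
shift [-155.3 -222.  -141.2] rv [-0.0001 -0.0002  0.    ] rows>=6.1
```

View pics/s16.png

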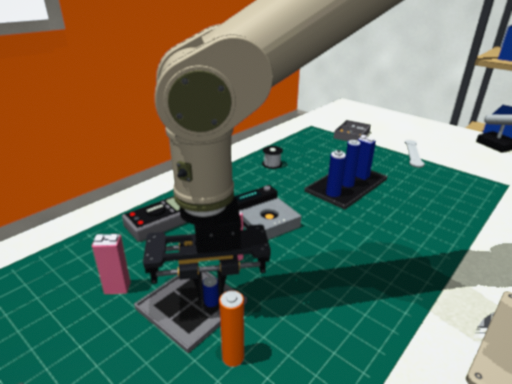

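Emit:
{"fn": "arm_command", "kwargs": {"targets": [[235,-5,0,0,0,0,0],[235,-20,0,0,0,0,0],[235,-45,0,0,0,0,0],[235,-75,0,0,0,0,0],[235,-105,0,0,0,0,0],[235,-135,0,0,0,0,0],[235,-150,0,0,0,0,0],[235,-155,0,0,0,0,0]]}}

```text
time: 35.8
ee_pos: [0.4929, 0.2584, 0.1817]
eef_rot: [-0.299, 0.64, 0.299, 0.642]
ft_force: [-0.4, 0.1, -0.8]
width: 0.0253
```

Emit:
{"fn": "arm_command", "kwargs": {"targets": [[235,0,-10,-6,0,0,0],[235,0,-35,-22,0,0,0],[235,0,-68,-43,0,0,0],[235,0,-100,-64,0,0,0],[235,0,-133,-85,0,0,0],[235,0,-166,-106,0,0,0],[235,0,-198,-126,0,0,0],[235,0,-216,-137,0,0,0],[235,0,-222,-141,0,0,0],[235,0,-222,-141,0,0,0]]}}

```text
time: 36.8
ee_pos: [0.5711, 0.0062, 0.1785]
eef_rot: [-0.298, 0.642, 0.299, 0.641]
ft_force: [0.1, 0.8, -1.0]
width: 0.0255
```

Emit:
{"fn": "arm_command", "kwargs": {"targets": [[235,0,0,0,0,0,0],[235,0,0,0,0,0,0],[235,0,0,0,0,0,0]]}}

```text
time: 37.1
ee_pos: [0.5714, 0.0085, 0.1798]
eef_rot: [-0.299, 0.641, 0.299, 0.641]
ft_force: [0.3, -0.7, -1.1]
width: 0.0252
```

```bash
python3 -c "
from h import *
go(.5715,.007,.0397,50)
im=camera('wrist')[:,:,::-1];im2=camera('side')[:,:,::-1]
cv2.imwrite('pics/w17.png',cv2.resize(np.hstack([im,im2]),None,fx=.78,fy=.78,interpolation=cv2.INTER_AREA))
"
```

```text
pos [0.5714 0.0085 0.1798] psi 50.11 t 37.1 q [ 0.63  0.37 -0.88  1.63  0.3   1.28  0.56] w 0.0252
shift [140.1  -1.   -1.1] rv [0.0019 0.0001 0.0001] rows>=2.8
```

View pics/w17.png

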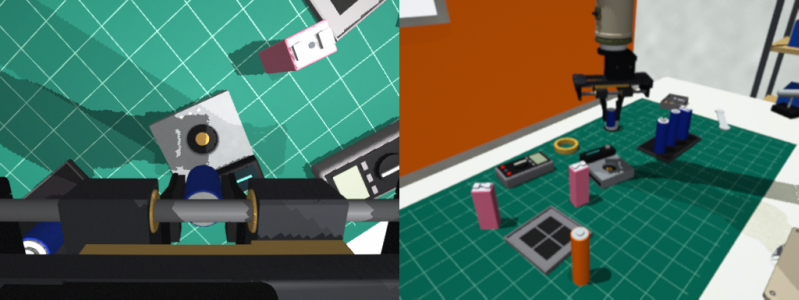

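```bash
python3 -c "
from h import *
print(unproj('wrist',[[260.3,177]],[.021]),unproj('wrist',[[260.3,177]],[.03]))"
```

```text
[[0.57240989 0.00766245 0.021     ]] [[0.57080938 0.00899636 0.03      ]]
```

Emit:
{"fn": "arm_command", "kwargs": {"targets": [[235,15,-1,-1,0,0,0],[235,45,-1,-1,0,0,0],[235,80,-1,-1,0,0,0],[235,110,-1,-1,0,0,0],[235,126,-1,-1,0,0,0],[235,133,-1,-1,0,0,0],[235,137,-1,-1,0,0,0],[235,138,-1,-1,0,0,0],[235,138,-1,-1,0,0,0]]}}

```text
time: 38.1
ee_pos: [0.5725, 0.0058, 0.0427]
eef_rot: [-0.299, 0.64, 0.298, 0.641]
ft_force: [-0.0, -0.2, 0.4]
width: 0.0257
```

Emit:
{"fn": "arm_command", "kwargs": {"targets": [[235,0.5,0,0,0,0,0],[235,1,0,0,0,0,0],[235,1,0,0,0,0,0]]}}

```text
time: 38.4
ee_pos: [0.572, 0.0057, 0.041]
eef_rot: [-0.299, 0.641, 0.299, 0.641]
ft_force: [0.4, 0.9, -0.9]
width: 0.0253
```

Emit:
{"fn": "arm_command", "kwargs": {"targets": [[235,0.5,0,0,0,0,0],[235,1,0,0,0,0,0],[235,1,0,0,0,0,0]]}}

```text
time: 38.7
ee_pos: [0.5718, 0.0058, 0.0397]
eef_rot: [-0.299, 0.641, 0.299, 0.641]
ft_force: [-0.5, -0.1, -1.3]
width: 0.0252
```

Emit:
{"fn": "arm_command", "kwargs": {"targets": [[235,0.5,0,0,0,0,0],[235,1,0,0,0,0,0],[235,1,0,0,0,0,0]]}}

```text
time: 39.0
ee_pos: [0.5719, 0.0058, 0.0396]
eef_rot: [-0.299, 0.641, 0.299, 0.641]
ft_force: [-4.5, -1.3, 9.8]
width: 0.0257
```

Contact at the expected height (TCP 39.6 mm, predicted 39.7). Release.

Emit:
{"fn": "arm_command", "kwargs": {"targets": [[190,0,0,0,0,0,0],[175,0,0,0,0,0,0],[165,0,0,0,0,0,0],[150,0,0,0,0,0,0],[100,0,0,0,0,0,0],[50,0,0,0,0,0,0],[50,0,0,0,0,0,0],[50,0,0,0,0,0,0]]}}

```text
time: 39.8
ee_pos: [0.5718, 0.0058, 0.0387]
eef_rot: [-0.299, 0.641, 0.299, 0.641]
ft_force: [-0.2, -0.1, 0.3]
width: 0.0597
```

Emit:
{"fn": "arm_command", "kwargs": {"targets": [[50,-10,0,0,0,0,0],[50,-40,0,0,0,0,0],[50,-80,0,0,0,0,0],[0,-120,0,0,0,0,0],[0,-155,0,0,0,0,0],[0,-165,0,0,0,0,0],[0,-165,0,0,0,0,0]]}}

```text
time: 40.5
ee_pos: [0.5726, 0.006, 0.2057]
eef_rot: [-0.299, 0.64, 0.298, 0.642]
ft_force: [-0.0, -0.2, -1.6]
width: 0.0863
```

```bash
python3 -c "
from h import *
go(.5295,-.2733,.20,1.3)
im=camera('wrist')[:,:,::-1];im2=camera('side')[:,:,::-1]
cv2.imwrite('pics/w18.png',cv2.resize(np.hstack([im,im2]),None,fx=.78,fy=.78,interpolation=cv2.INTER_AREA))
"
```

```text
pos [0.5726 0.006  0.2057] psi 49.99 t 40.5 q [ 0.64  0.35 -0.89  1.59  0.28  1.33  0.58] w 0.0863
shift [   5.8 -146.5 -241.7] rv [0.8499 0.0028 0.002 ] rows>=5.7
```

View pics/w18.png

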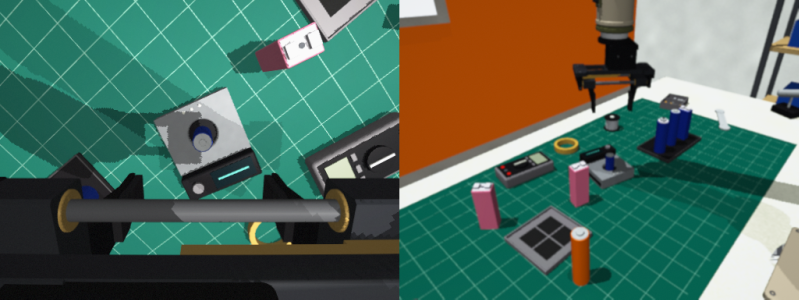

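Emit:
{"fn": "arm_command", "kwargs": {"targets": [[0,0,-25,-40,0.14,0,0],[0,0,-50,-80,0.28,0,0],[0,0,-75,-120,0.42,0,0],[0,0,-100,-160,0.56,0,0],[0,0,-125,-200,0.7,0,0],[0,0,-146,-242,0.85,0,0],[0,0,-146,-242,0.85,0,0],[0,0,-146,-242,0.85,0,0],[0,0,-146,-242,0.85,0,0],[0,0,-146,-242,0.85,0,0]]}}

```text
time: 41.6
ee_pos: [0.5284, -0.2717, 0.2033]
eef_rot: [-0.009, 0.707, 0.009, 0.707]
ft_force: [-0.5, 0.5, 0.1]
width: 0.0871
```

```bash
python3 -c "
from h import *
go(.5295,-.2733,.0757,1.3)
s=read_state()
im=camera('wrist')[:,:,::-1];cv2.imwrite('pics/w19.png',cv2.resize(im,None,fx=1.5,fy=1.5,interpolation=cv2.INTER_CUBIC))
print(proj('wrist',[[.5295,-.2733,.126],[.5332,-.2071,.112]],s)*1.5)
"
```

```text
pos [ 0.5284 -0.2717  0.2033] psi 1.47 t 41.6 q [ 0.91  0.34 -0.64  1.55  0.21  1.32  0.28] w 0.0871
shift [127.6  -1.7   1.1] rv [ 0.003  -0.0005 -0.0007] rows>=2.6
[[391.66883266 302.29063643]
 [401.95786041 173.26933156]]
```

View pics/w19.png

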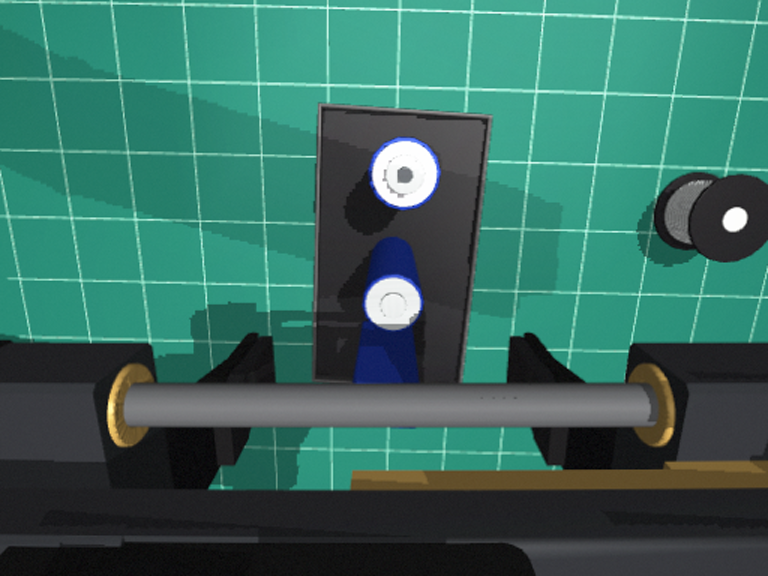

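Emit:
{"fn": "arm_command", "kwargs": {"newtons": 30, "targets": [[0,25,-0.5,1.2,0,0,0],[0,55,-0.5,1.2,0,0,0],[0,90,-0.5,1.2,0,0,0],[0,115,-0.5,1.2,0,0,0],[0,125,-0.5,1.2,0,0,0],[0,126,-0.5,1.2,0,0,0],[0,126,-0.5,1.2,0,0,0],[0,126,-0.5,1.2,0,0,0]]}}

```text
time: 42.45
ee_pos: [0.5303, -0.2741, 0.0794]
eef_rot: [-0.008, 0.706, 0.008, 0.708]
ft_force: [0.1, -1.4, -1.4]
width: 0.0872
```

```bash
python3 -c "
from h import *
go(.5295,-.2733,.0757,1.3)"
```

```text
pos [ 0.5303 -0.2741  0.0794] psi 1.31 t 42.45 q [ 0.88  0.46 -0.61  1.68  0.29  1.1   0.22] w 0.0872
shift [ 3.7  0.8 -0.8] rv [0.0001 0.0021 0.0013] rows>=0.1
```

Emit:
{"fn": "arm_command", "kwargs": {"newtons": 30, "targets": [[0,2,0.8,0,0,0,0],[0,2,0.8,0,0,0,0],[120,2,0.8,0,0,0,0],[120,2,0.8,0,0,0,0],[120,2,0.8,0,0,0,0],[120,2,0.8,0,0,0,0]]}}

```text
time: 43.05
ee_pos: [0.5293, -0.2731, 0.0758]
eef_rot: [-0.008, 0.707, 0.008, 0.707]
ft_force: [0.2, -0.6, -0.2]
width: 0.0627
```

```bash
python3 -c "
from h import *
go(.5295,-.2733,.0757,1.3)"
```

```text
pos [ 0.5293 -0.2731  0.0758] psi 1.29 t 43.05 q [ 0.88  0.46 -0.6   1.68  0.29  1.09  0.21] w 0.0627
shift [ 0.1 -0.2  0.2] rv [-0.0001  0.0001  0.0001] rows>=0.0
```

Exactly at the release pose. Close, then lift.

Emit:
{"fn": "arm_command", "kwargs": {"newtons": 30, "targets": [[120,0,0,0,0,0,0],[130,0,0,0,0,0,0],[140,0,0,0,0,0,0],[150,0,0,0,0,0,0],[160,0,0,0,0,0,0],[180,0,0,0,0,0,0],[220,0,0,0,0,0,0],[230,0,0,0,0,0,0]]}}

```text
time: 43.85
ee_pos: [0.5293, -0.2731, 0.0757]
eef_rot: [-0.008, 0.707, 0.008, 0.707]
ft_force: [-0.1, -0.3, -0.8]
width: 0.0326
```

Emit:
{"fn": "arm_command", "kwargs": {"targets": [[230,-5,0,0,0,0,0],[230,-20,0,0,0,0,0],[230,-45,0,0,0,0,0],[230,-75,0,0,0,0,0],[230,-105,0,0,0,0,0],[230,-135,0,0,0,0,0],[230,-152,0,0,0,0,0],[230,-159,0,0,0,0,0],[230,-159,0,0,0,0,0]]}}

```text
time: 44.75
ee_pos: [0.5296, -0.2731, 0.2359]
eef_rot: [-0.008, 0.707, 0.008, 0.708]
ft_force: [-0.6, -0.4, -3.3]
width: 0.0326
```

```bash
python3 -c "
from h import *
go(.4913,.3081,.235,1.3)"
```

```text
pos [ 0.5296 -0.2731  0.2359] psi 1.3 t 44.75 q [ 0.91  0.33 -0.64  1.5   0.2   1.38  0.28] w 0.0326
shift [ 3.000e-01  5.819e+02 -2.510e+01] rv [-0.0001  0.0014  0.001 ] rows>=11.6
```

Emit:
{"fn": "arm_command", "kwargs": {"targets": [[230,0,10,0,0,0,0],[230,0,30,-1,0,0,0],[230,0,65,-3,0,0,0],[230,0,105,-5,0,0,0],[230,0,145,-7,0,0,0],[230,0,185,-9,0,0,0],[230,0,225,-11,0,0,0],[230,0,265,-13,0,0,0],[230,0,305,-15,0,0,0],[230,0,345,-17,0,0,0]]}}

```text
time: 45.75
ee_pos: [0.5027, 0.0746, 0.234]
eef_rot: [-0.009, 0.707, 0.008, 0.707]
ft_force: [1.0, -0.3, -3.0]
width: 0.0323
```

Emit:
{"fn": "arm_command", "kwargs": {"targets": [[230,0,40,-2,0,0,0],[230,0,80,-4,0,0,0],[230,0,120,-6,0,0,0],[230,0,160,-8,0,0,0],[230,0,200,-8,0,0,0],[230,0,225,-8,0,0,0],[230,0,236,-8,0,0,0],[230,0,236,-8,0,0,0],[230,0,236,-8,0,0,0],[230,0,236,-8,0,0,0]]}}

```text
time: 46.75
ee_pos: [0.4915, 0.3057, 0.2346]
eef_rot: [-0.008, 0.707, 0.007, 0.707]
ft_force: [0.2, -0.4, -3.6]
width: 0.0324
```

Emit:
{"fn": "arm_command", "kwargs": {"targets": [[230,0,0,0,0,0,0],[230,0,0,0,0,0,0],[230,0,0,0,0,0,0]]}}

```text
time: 47.05
ee_pos: [0.4914, 0.3067, 0.2348]
eef_rot: [-0.008, 0.707, 0.008, 0.707]
ft_force: [-0.6, 0.0, -3.0]
width: 0.0323
```

```bash
python3 -c "
from h import *
go(.4913,.3081,.0777,1.3)"
```

```text
pos [0.4914 0.3067 0.2348] psi 1.24 t 47.05 q [ 0.13  0.37 -0.96  1.53  0.31  1.4  -0.83] w 0.0323
shift [ 1.571e+02  1.400e+00 -1.000e-01] rv [-0.001   0.0003  0.0003] rows>=3.1
```

Emit:
{"fn": "arm_command", "kwargs": {"targets": [[230,15,1,0,0,0,0],[230,45,1,0,0,0,0],[230,85,1,0,0,0,0],[230,120,1,0,0,0,0],[230,140,1,0,0,0,0],[230,149,1,0,0,0,0],[230,152,1,0,0,0,0],[230,154,1,0,0,0,0],[230,154,1,0,0,0,0],[230,154,1,0,0,0,0]]}}

```text
time: 48.05
ee_pos: [0.4916, 0.3085, 0.0817]
eef_rot: [-0.008, 0.707, 0.008, 0.708]
ft_force: [1.3, 0.1, -3.4]
width: 0.0322
```

```bash
python3 -c "
from h import *
go(.4913,.3081,.0777,1.3)"
```

```text
pos [0.4916 0.3085 0.0817] psi 1.29 t 48.05 q [ 0.07  0.51 -0.89  1.71  0.44  1.13 -0.93] w 0.0322
shift [ 4.  -0.4 -0.3] rv [-0.0002  0.0015 -0.0006] rows>=0.1
```

Emit:
{"fn": "arm_command", "kwargs": {"targets": [[230,1,-0.3,0,0,0,0],[230,2,-0.3,0,0,0,0],[230,2.5,-0.3,0,0,0,0],[230,2.5,-0.3,0,0,0,0]]}}

```text
time: 48.45
ee_pos: [0.4911, 0.3078, 0.0781]
eef_rot: [-0.008, 0.707, 0.008, 0.707]
ft_force: [-0.1, -0.1, -2.9]
width: 0.0327
```

Emit:
{"fn": "arm_command", "kwargs": {"targets": [[230,0.5,0,0,0,0,0],[230,1,0,0,0,0,0],[230,1,0,0,0,0,0]]}}

```text
time: 48.75
ee_pos: [0.4913, 0.308, 0.0777]
eef_rot: [-0.008, 0.707, 0.008, 0.707]
ft_force: [-2.3, -1.7, 4.0]
width: 0.0328
```

Emit:
{"fn": "arm_command", "kwargs": {"targets": [[170,0,0,0,0,0,0],[150,0,0,0,0,0,0],[140,0,0,0,0,0,0],[120,0,0,0,0,0,0],[50,0,0,0,0,0,0],[0,0,0,0,0,0,0],[0,0,0,0,0,0,0],[0,0,0,0,0,0,0]]}}

```text
time: 49.55
ee_pos: [0.4912, 0.3079, 0.0772]
eef_rot: [-0.008, 0.707, 0.008, 0.707]
ft_force: [0.2, -0.1, 0.7]
width: 0.0703
```

Emit:
{"fn": "arm_command", "kwargs": {"targets": [[0,-10,0,0,0,0,0],[0,-40,0,0,0,0,0],[0,-80,0,0,0,0,0],[0,-120,0,0,0,0,0],[0,-145,-20,5,0,0,0],[0,-155,-50,10,0,0,0],[0,-155,-60,10,0,0,0]]}}

```text
time: 50.25
ee_pos: [0.5043, 0.2459, 0.2345]
eef_rot: [-0.007, 0.706, 0.007, 0.708]
ft_force: [0.6, -0.5, 0.1]
width: 0.0869
```

```bash
python3 -c "
from h import *
go(.5332,-.2071,.22,91.1)
s=read_state()
im=camera('wrist')[:,:,::-1];cv2.imwrite('pics/w20.png',im)
crop('pics/w20.png','pics/w20b.png',110,0,410,230,2.6)
p=proj('wrist',[[.4913,.308,.128],[.5295,.2588,.006]],s)
print((p-[110,0])*2.6)
"
```

```text
pos [0.5043 0.2459 0.2345] psi 1.11 t 50.25 q [ 0.26  0.32 -0.96  1.58  0.27  1.38 -0.71] w 0.0869
shift [  14.7 -453.5   20.1] rv [-1.5706  0.0024  0.0029] rows>=10.5
[[351.30551894 305.04108566]
 [441.05103339 400.96424233]]
```

View pics/w20b.png

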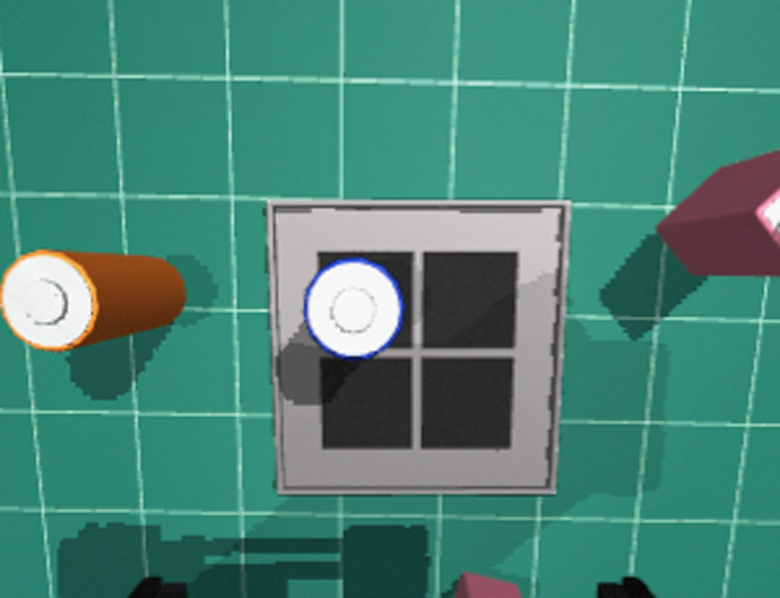

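```bash
python3 -c "
from h import *
def c(p): return np.array(p,float)/2.6+[110,0]-0.5+0.5/2.6
q=unproj('wrist',c([(318,252),(518,252.5),(511,448),(322,448)]),.006)[:,:2]
e=np.roll(q,-1,0)-q
print(q.mean(0),np.linalg.norm(e,axis=1),np.degrees(np.arctan2(e[:,1],e[:,0])))
o=q.mean(0)
a=np.radians(1.0);M=np.array([[np.cos(a),-np.sin(a)],[np.sin(a),np.cos(a)]])
for n,b in (('slim',(-24,24)),('thick',(24,24)),('block',(24,-24))): print(n,o+M@np.array(b)/1000)
print('slim now',unproj('wrist',c([(354,308)]),.128))
"
```

```text
[0.51626465 0.28081172] [0.09113236 0.09101866 0.09167278 0.0911556 ] [   0.92495757  -88.75420912 -178.98856658   90.90569688]
slim [0.49184944 0.30438921]
thick [0.53984213 0.30522693]
block [0.54067985 0.25723424]
slim now [[0.4913791  0.30655661 0.128     ]]
```

Emit:
{"fn": "arm_command", "kwargs": {"targets": [[0,0,-40,2,-0.14,0,0],[0,0,-85,4,-0.28,0,0],[0,0,-130,6,-0.42,0,0],[0,0,-175,8,-0.56,0,0],[0,0,-220,10,-0.7,0,0],[0,5,-265,12,-0.84,0,0],[0,5,-310,14,-0.98,0,0],[0,10,-355,16,-1.12,0,0],[0,14,-400,18,-1.27,0,0],[0,14,-430,20,-1.42,0,0]]}}

```text
time: 51.3
ee_pos: [0.5314, -0.1846, 0.217]
eef_rot: [-0.458, 0.539, 0.458, 0.538]
ft_force: [0.5, 0.9, 0.1]
width: 0.0874
```

```bash
python3 -c "
from h import *
go(.5332,-.2071,.20,91.1)"
```

```text
pos [ 0.5314 -0.1846  0.217 ] psi 80.75 t 51.3 q [ 1.05  0.34 -0.97  1.6   0.29  1.36  1.45] w 0.0874
shift [ 17.   -5.4 -21.9] rv [-1.806e-01 -1.000e-04 -1.700e-03] rows>=1.2
```

Emit:
{"fn": "arm_command", "kwargs": {"targets": [[0,17,-4,-22,-0.18,0,0],[0,17,-4,-22,-0.18,0,0],[0,17,-4,-22,-0.18,0,0],[0,17,-4,-22,-0.18,0,0],[0,17,-4,-22,-0.18,0,0]]}}

```text
time: 51.8
ee_pos: [0.5331, -0.202, 0.2019]
eef_rot: [0.504, -0.496, -0.504, -0.496]
ft_force: [-0.6, 0.1, -0.1]
width: 0.087
```

```bash
python3 -c "
from h import *
go(.5332,-.2071,.0706,91.1)"
```

```text
pos [ 0.5331 -0.202   0.2019] psi 90.92 t 51.8 q [ 1.08  0.38 -0.99  1.6   0.32  1.34  1.63] w 0.087
shift [131.3   0.   -5. ] rv [-0.0032 -0.0004  0.0008] rows>=2.6
```

Emit:
{"fn": "arm_command", "kwargs": {"targets": [[0,20,0,-5,-0.003,0,0],[0,55,0,-5,-0.003,0,0],[0,90,0,-5,-0.003,0,0],[0,115,0,-5,-0.003,0,0],[0,127,0,-5,-0.003,0,0],[0,129,0,-5,-0.003,0,0],[0,129,0,-5,-0.003,0,0],[0,129,0,-5,-0.003,0,0]]}}

```text
time: 52.6
ee_pos: [0.5336, -0.2088, 0.0738]
eef_rot: [0.505, -0.495, -0.504, -0.496]
ft_force: [-0.5, 0.6, 0.2]
width: 0.0867
```

```bash
python3 -c "
from h import *
go(.5332,-.2071,.0706,91.1)"
```

```text
pos [ 0.5336 -0.2088  0.0738] psi 91.04 t 52.6 q [ 1.02  0.51 -0.91  1.73  0.45  1.12  1.56] w 0.0867
shift [3.2 0.3 1.7] rv [-0.001  -0.0011  0.002 ] rows>=0.1
```

Emit:
{"fn": "arm_command", "kwargs": {"newtons": 30, "targets": [[0,1.5,0,1.6,0,0,0],[0,1.5,0,1.6,0,0,0],[0,1.5,0,1.6,0,0,0],[110,1.5,0,1.6,0,0,0],[110,1.5,0,1.6,0,0,0],[110,1.5,0,1.6,0,0,0]]}}

```text
time: 53.2
ee_pos: [0.5326, -0.2071, 0.0708]
eef_rot: [0.505, -0.495, -0.505, -0.495]
ft_force: [0.2, 0.7, 0.8]
width: 0.0705
```

```bash
python3 -c "
from h import *
go(.5332,-.2071,.0706,91.1)"
```

```text
pos [ 0.5326 -0.2071  0.0708] psi 91.04 t 53.2 q [ 1.02  0.52 -0.91  1.74  0.45  1.11  1.56] w 0.0705
shift [ 0.2 -0.6 -0. ] rv [-0.001  -0.0001  0.    ] rows>=0.0
```

Emit:
{"fn": "arm_command", "kwargs": {"newtons": 30, "targets": [[110,0,-0.5,0,0,0,0],[110,0,-0.5,0,0,0,0],[120,0,-0.5,0,0,0,0],[130,0,-0.5,0,0,0,0],[140,0,-0.5,0,0,0,0],[150,0,-0.5,0,0,0,0],[170,0,-0.5,0,0,0,0],[200,0,-0.5,0,0,0,0],[220,0,-0.5,0,0,0,0]]}}

```text
time: 54.1
ee_pos: [0.5331, -0.2071, 0.0708]
eef_rot: [0.505, -0.495, -0.504, -0.495]
ft_force: [1.1, -0.7, -1.1]
width: 0.0373
```

Emit:
{"fn": "arm_command", "kwargs": {"targets": [[220,-5,0,0,0,0,0],[220,-20,0,0,0,0,0],[220,-45,0,0,0,0,0],[220,-75,0,0,0,0,0],[220,-105,0,0,0,0,0],[220,-135,0,0,0,0,0],[220,-152,0,0,0,0,0],[220,-164,0,0,0,0,0],[220,-164,0,0,0,0,0]]}}

```text
time: 55.0
ee_pos: [0.5337, -0.207, 0.2366]
eef_rot: [0.505, -0.495, -0.504, -0.496]
ft_force: [0.7, 0.7, -3.2]
width: 0.0375
```

```bash
python3 -c "
from h import *
go(.5398,.3055,.235,91)"
```

```text
pos [ 0.5337 -0.207   0.2366] psi 91.06 t 55.0 q [ 1.09  0.36 -1.    1.55  0.31  1.4   1.66] w 0.0375
shift [  1.  -15.6 512.3] rv [ 0.001  -0.0013  0.0022] rows>=10.3
```

Emit:
{"fn": "arm_command", "kwargs": {"targets": [[220,0,0,10,0,0,0],[220,0,-1,30,0,0,0],[220,0,-2,60,0,0,0],[220,0,-3,95,0,0,0],[220,0,-4,130,0,0,0],[220,0,-5,165,0,0,0],[220,0,-6,200,0,0,0],[220,0,-7,235,0,0,0],[220,0,-8,270,0,0,0],[220,0,-9,305,0,0,0]]}}

```text
time: 56.0
ee_pos: [0.535, 0.1012, 0.234]
eef_rot: [-0.505, 0.495, 0.505, 0.495]
ft_force: [0.2, -0.5, -3.1]
width: 0.0373
```

Emit:
{"fn": "arm_command", "kwargs": {"targets": [[220,0,-1,35,0,0,0],[220,0,-2,70,0,0,0],[220,0,-3,105,0,0,0],[220,0,-4,140,0,0,0],[220,0,-5,175,0,0,0],[220,0,-6,195,0,0,0],[220,0,-6,205,0,0,0],[220,0,-6,207,0,0,0],[220,0,-6,207,0,0,0],[220,0,-6,207,0,0,0]]}}

```text
time: 57.0
ee_pos: [0.5391, 0.3038, 0.2346]
eef_rot: [0.504, -0.496, -0.504, -0.496]
ft_force: [0.1, -0.6, -3.5]
width: 0.0374
```

Emit:
{"fn": "arm_command", "kwargs": {"targets": [[220,0,0,0,0,0,0],[220,0,0,0,0,0,0],[220,0,0,0,0,0,0]]}}

```text
time: 57.3
ee_pos: [0.539, 0.3046, 0.2348]
eef_rot: [0.504, -0.496, -0.504, -0.496]
ft_force: [0.3, 0.5, -2.8]
width: 0.0371
```

```bash
python3 -c "
from h import *
go(.5398,.3055,.0727,91)"
```

```text
pos [0.539  0.3046 0.2348] psi 91.0 t 57.3 q [ 0.17  0.52 -1.07  1.42  0.45  1.47  0.7 ] w 0.0371
shift [162.1  -0.8   0.9] rv [-0.     -0.0002  0.0002] rows>=3.2
```

Emit:
{"fn": "arm_command", "kwargs": {"targets": [[220,15,-0.8,0.7,0,0,0],[220,45,-0.8,0.7,0,0,0],[220,80,-0.8,0.7,0,0,0],[220,115,-0.8,0.7,0,0,0],[220,140,-0.8,0.7,0,0,0],[220,152,-0.8,0.7,0,0,0],[220,157,-0.8,0.7,0,0,0],[220,159,-0.8,0.7,0,0,0],[220,159,-0.8,0.7,0,0,0],[220,159,-0.8,0.7,0,0,0]]}}

```text
time: 58.3
ee_pos: [0.5401, 0.3063, 0.0769]
eef_rot: [0.505, -0.495, -0.504, -0.496]
ft_force: [-0.1, 0.1, -2.9]
width: 0.037
```

```bash
python3 -c "
from h import *
go(.5398,.3055,.0727,91)"
```

```text
pos [0.5401 0.3063 0.0769] psi 91.04 t 58.3 q [ 0.13  0.65 -0.98  1.6   0.57  1.2   0.62] w 0.037
shift [ 4.2  0.3 -0.8] rv [0.0008 0.0007 0.0016] rows>=0.1
```

Emit:
{"fn": "arm_command", "kwargs": {"targets": [[220,1,0,-0.5,0,0,0],[220,2,0,-0.5,0,0,0],[220,2.7,0,-0.5,0,0,0],[220,2.7,0,-0.5,0,0,0]]}}

```text
time: 58.7
ee_pos: [0.5395, 0.3053, 0.0729]
eef_rot: [0.505, -0.495, -0.505, -0.495]
ft_force: [0.4, -0.4, -3.0]
width: 0.0379
```

Emit:
{"fn": "arm_command", "kwargs": {"targets": [[220,0.5,0,0,0,0,0],[220,1,0,0,0,0,0],[220,1,0,0,0,0,0]]}}

```text
time: 59.0
ee_pos: [0.5397, 0.3055, 0.0728]
eef_rot: [0.505, -0.495, -0.504, -0.496]
ft_force: [-2.2, -2.9, 4.6]
width: 0.0377
```

Emit:
{"fn": "arm_command", "kwargs": {"targets": [[150,0,0,0,0,0,0],[135,0,0,0,0,0,0],[125,0,0,0,0,0,0],[110,0,0,0,0,0,0],[50,0,0,0,0,0,0],[20,0,0,0,0,0,0],[20,0,0,0,0,0,0],[20,0,0,0,0,0,0]]}}

```text
time: 59.8
ee_pos: [0.5395, 0.3054, 0.072]
eef_rot: [0.505, -0.495, -0.505, -0.495]
ft_force: [0.1, -0.2, -0.3]
width: 0.0733
```

Emit:
{"fn": "arm_command", "kwargs": {"targets": [[20,-10,0,0,0,0,0],[20,-40,0,0,0,0,0],[20,-80,0,0,0,0,0],[0,-120,0,0,0,0,0],[0,-150,0,-15,0,0,0],[0,-160,0,-40,0,0,0],[0,-160,0,-50,0,0,0]]}}

```text
time: 60.5
ee_pos: [0.5415, 0.254, 0.2343]
eef_rot: [0.505, -0.495, -0.503, -0.497]
ft_force: [-0.6, -0.2, 0.5]
width: 0.0873
```

```bash
python3 -c "
from h import *
go(.5267,-.3406,.22,.69)
im=camera('wrist')[:,:,::-1];cv2.imwrite('pics/w21.png',im)
cv2.imwrite('pics/w21b.png',cv2.resize(im,None,fx=1.5,fy=1.5,interpolation=cv2.INTER_CUBIC))
"
```

```text
pos [0.5415 0.254  0.2343] psi 90.94 t 60.5 q [ 0.29  0.47 -1.08  1.48  0.42  1.44  0.79] w 0.0873
shift [  14.2   24.7 -594.3] rv [1.5752 0.0026 0.0026] rows>=11.9
```

View pics/w21b.png

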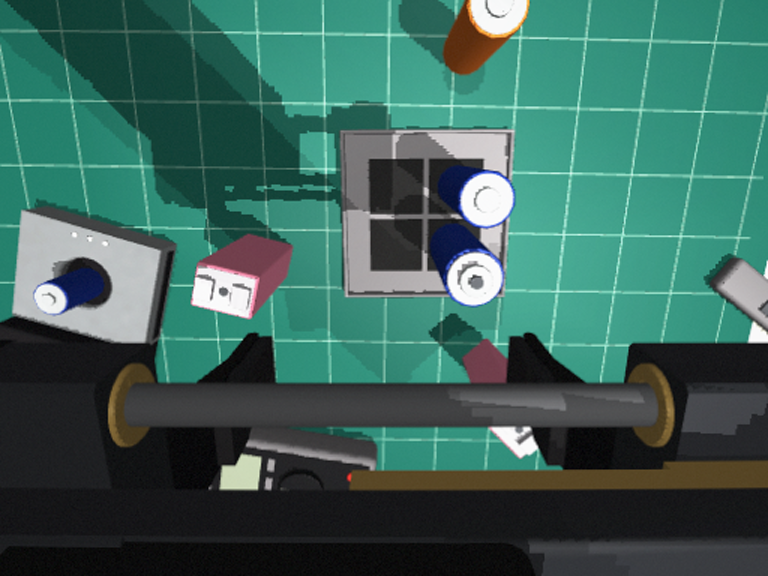

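Emit:
{"fn": "arm_command", "kwargs": {"targets": [[0,0,2,-40,0.14,0,0],[0,0,4,-85,0.28,0,0],[0,0,6,-130,0.42,0,0],[0,0,8,-175,0.56,0,0],[0,0,10,-220,0.7,0,0],[0,0,12,-265,0.84,0,0],[0,5,14,-310,0.98,0,0],[0,10,16,-355,1.12,0,0],[0,14,18,-400,1.27,0,0],[0,14,20,-445,1.42,0,0]]}}

```text
time: 61.55
ee_pos: [0.5278, -0.191, 0.2165]
eef_rot: [-0.057, 0.705, 0.058, 0.704]
ft_force: [0.3, -0.3, 0.7]
width: 0.087
```

```bash
python3 -c "
from h import *
go(.5267,-.3406,.20,.69)"
```

```text
pos [ 0.5278 -0.191   0.2165] psi 9.36 t 61.55 q [ 0.89  0.28 -0.74  1.61  0.19  1.33  0.29] w 0.087
shift [  16.4 -147.5  -25.4] rv [ 0.1514 -0.0019 -0.0009] rows>=3.0
```

Emit:
{"fn": "arm_command", "kwargs": {"targets": [[0,5,-45,-8,0.1,0,0],[0,10,-90,-16,0.151,0,0],[0,16,-125,-22,0.151,0,0],[0,16,-145,-25,0.151,0,0],[0,16,-145,-25,0.151,0,0],[0,16,-145,-25,0.151,0,0],[0,16,-145,-25,0.151,0,0]]}}

```text
time: 62.25
ee_pos: [0.5289, -0.335, 0.2018]
eef_rot: [-0.007, 0.707, 0.008, 0.707]
ft_force: [-0.7, 1.0, 0.5]
width: 0.0872
```

```bash
python3 -c "
from h import *
go(.5267,-.3406,.0732,.69)
s=read_state()
im=camera('wrist')[:,:,::-1];cv2.imwrite('pics/w22.png',cv2.resize(im,None,fx=1.5,fy=1.5,interpolation=cv2.INTER_CUBIC))
print(proj('wrist',[[.5267,-.3406,.114]],s)*1.5)
"
```

```text
pos [ 0.5289 -0.335   0.2018] psi 1.17 t 62.25 q [ 0.97  0.42 -0.64  1.46  0.25  1.35  0.34] w 0.0872
shift [128.6  -5.6  -2.3] rv [ 0.0084 -0.0001 -0.0008] rows>=2.6
[[385.41962512 303.33680572]]
```

View pics/w22.png

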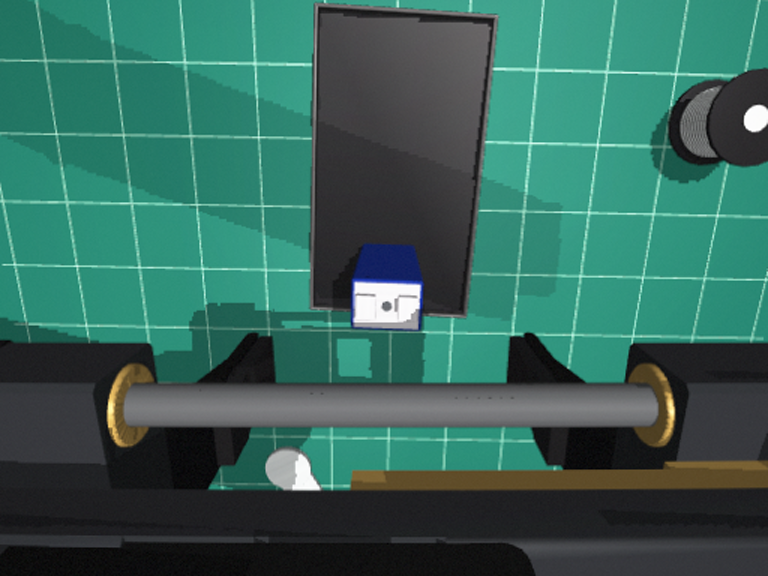

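Block upright where I left it. Descend.

Emit:
{"fn": "arm_command", "kwargs": {"targets": [[0,20,-5,-2.3,0.008,0,0],[0,55,-5,-2.3,0.008,0,0],[0,90,-5,-2.3,0.008,0,0],[0,113,-5,-2.3,0.008,0,0],[0,124,-5,-2.3,0.008,0,0],[0,126,-5,-2.3,0.008,0,0],[0,126,-5,-2.3,0.008,0,0],[0,126,-5,-2.3,0.008,0,0],[0,126,-5,-2.3,0.008,0,0]]}}

```text
time: 63.2
ee_pos: [0.5268, -0.3424, 0.0774]
eef_rot: [-0.004, 0.707, 0.003, 0.708]
ft_force: [-0.3, -0.1, 1.0]
width: 0.0869
```

```bash
python3 -c "
from h import *
go(.5267,-.3406,.0732,.69)"
```

```text
pos [ 0.5268 -0.3424  0.0774] psi 0.57 t 63.2 q [ 0.96  0.52 -0.6   1.59  0.32  1.12  0.29] w 0.0869
shift [ 4.2  1.9 -0.1] rv [-0.002   0.0016  0.0013] rows>=0.1
```

Emit:
{"fn": "arm_command", "kwargs": {"newtons": 30, "targets": [[0,2.5,1.8,0.5,0,0,0],[0,2.5,1.8,0.5,0,0,0],[0,2.5,1.8,0.5,0,0,0],[100,2.5,1.8,0.5,0,0,0],[100,2.5,1.8,0.5,0,0,0],[100,2.5,1.8,0.5,0,0,0]]}}

```text
time: 63.8
ee_pos: [0.5266, -0.3403, 0.0736]
eef_rot: [-0.004, 0.707, 0.004, 0.707]
ft_force: [-0.2, -0.7, -0.4]
width: 0.0708
```

```bash
python3 -c "
from h import *
go(.5267,-.3406,.0732,.69)"
```

```text
pos [ 0.5266 -0.3403  0.0736] psi 0.57 t 63.8 q [ 0.96  0.53 -0.6   1.59  0.32  1.12  0.29] w 0.0708
shift [ 0.4 -0.3  0.1] rv [-0.002   0.      0.0001] rows>=0.0
```

Emit:
{"fn": "arm_command", "kwargs": {"newtons": 30, "targets": [[110,0.3,-0.3,0,-0.002,0,0],[120,0.3,-0.3,0,-0.002,0,0],[130,0.3,-0.3,0,-0.002,0,0],[140,0.3,-0.3,0,-0.002,0,0],[150,0.3,-0.3,0,-0.002,0,0],[170,0.3,-0.3,0,-0.002,0,0],[200,0.3,-0.3,0,-0.002,0,0],[200,0.3,-0.3,0,-0.002,0,0]]}}

```text
time: 64.6
ee_pos: [0.5266, -0.3406, 0.0733]
eef_rot: [-0.004, 0.707, 0.004, 0.707]
ft_force: [-0.2, 0.6, -0.7]
width: 0.0398
```

Emit:
{"fn": "arm_command", "kwargs": {"targets": [[200,-5,0,0,0,0,0],[200,-20,0,0,0,0,0],[200,-45,0,0,0,0,0],[200,-75,0,0,0,0,0],[200,-105,0,0,0,0,0],[200,-135,0,0,0,0,0],[200,-152,0,0,0,0,0],[200,-162,0,0,0,0,0],[200,-162,0,0,0,0,0]]}}

```text
time: 65.5
ee_pos: [0.5271, -0.3407, 0.237]
eef_rot: [-0.005, 0.706, 0.004, 0.708]
ft_force: [-0.8, 0.4, -3.9]
width: 0.0397
```

```bash
python3 -c "
from h import *
go(.540,.2587,.235,.7)"
```

```text
pos [ 0.5271 -0.3407  0.237 ] psi 0.69 t 65.5 q [ 0.98  0.4  -0.64  1.41  0.24  1.41  0.35] w 0.0397
shift [  1.2 599.2  20.2] rv [-0.0001  0.0019  0.0014] rows>=12.0
```

Emit:
{"fn": "arm_command", "kwargs": {"targets": [[200,0,10,1,0,0,0],[200,0,30,1,0,0,0],[200,0,65,2,0,0,0],[200,0,105,3,0,0,0],[200,0,145,4,0,0,0],[200,0,185,6,0,0,0],[200,0,225,8,0,0,0],[200,0,265,9,0,0,0],[200,0,305,10,0,0,0],[200,0,345,12,0,0,0]]}}

```text
time: 66.5
ee_pos: [0.5328, 0.0079, 0.2344]
eef_rot: [-0.005, 0.708, 0.005, 0.707]
ft_force: [0.3, 0.1, -3.3]
width: 0.0401
```

Emit:
{"fn": "arm_command", "kwargs": {"targets": [[200,0,40,1,0,0,0],[200,0,80,3,0,0,0],[200,0,120,4,0,0,0],[200,0,160,6,0,0,0],[200,0,200,8,0,0,0],[200,0,235,8,0,0,0],[200,0,250,8,0,0,0],[200,0,253,8,0,0,0],[200,0,253,8,0,0,0],[200,0,253,8,0,0,0]]}}

```text
time: 67.5
ee_pos: [0.5392, 0.2565, 0.2349]
eef_rot: [-0.004, 0.707, 0.003, 0.707]
ft_force: [0.1, -0.7, -3.4]
width: 0.0399
```

Emit:
{"fn": "arm_command", "kwargs": {"targets": [[200,0,0,0,0,0,0],[200,0,0,0,0,0,0],[200,0,0,0,0,0,0]]}}

```text
time: 67.8
ee_pos: [0.5396, 0.257, 0.2353]
eef_rot: [-0.004, 0.707, 0.004, 0.707]
ft_force: [-0.5, -0.7, -3.7]
width: 0.0401
```

```bash
python3 -c "
from h import *
go(.540,.2587,.0752,.7)
im=camera('wrist')[:,:,::-1];cv2.imwrite('pics/w23.png',cv2.resize(im,None,fx=1.5,fy=1.5,interpolation=cv2.INTER_CUBIC))
"
```

```text
pos [0.5396 0.257  0.2353] psi 0.63 t 67.8 q [ 0.19  0.4  -0.92  1.48  0.32  1.41 -0.73] w 0.0401
shift [160.1   1.8   0.4] rv [-0.0011  0.0002  0.0003] rows>=3.2
```

View pics/w23.png

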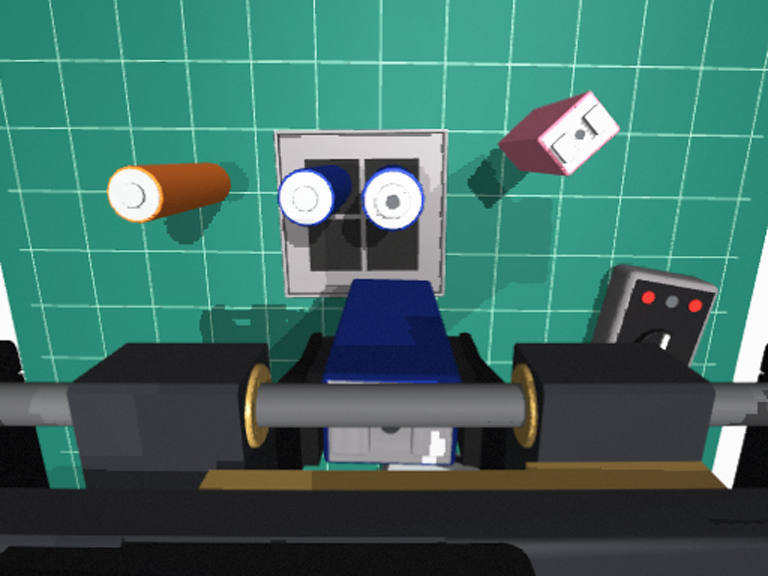

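Emit:
{"fn": "arm_command", "kwargs": {"targets": [[200,15,1,0.3,0,0,0],[200,45,1,0.3,0,0,0],[200,80,1,0.3,0,0,0],[200,115,1,0.3,0,0,0],[200,140,1,0.3,0,0,0],[200,150,1,0.3,0,0,0],[200,155,1,0.3,0,0,0],[200,157,1,0.3,0,0,0],[200,157,1,0.3,0,0,0],[200,157,1,0.3,0,0,0]]}}

```text
time: 68.85
ee_pos: [0.5403, 0.2589, 0.0793]
eef_rot: [-0.004, 0.706, 0.004, 0.708]
ft_force: [-0.0, 0.3, -3.3]
width: 0.0399
```

```bash
python3 -c "
from h import *
go(.540,.2587,.0752,.7)"
```

```text
pos [0.5403 0.2589 0.0793] psi 0.68 t 68.85 q [ 0.14  0.54 -0.85  1.66  0.44  1.14 -0.82] w 0.0399
shift [ 4.1 -0.2 -0.3] rv [-0.0003  0.0017 -0.0005] rows>=0.1
```

Emit:
{"fn": "arm_command", "kwargs": {"targets": [[200,1,0,0,0,0,0],[200,2,0,0,0,0,0],[200,2.7,0,0,0,0,0],[200,2.7,0,0,0,0,0]]}}

```text
time: 69.25
ee_pos: [0.5396, 0.2586, 0.0755]
eef_rot: [-0.004, 0.707, 0.004, 0.707]
ft_force: [-0.5, 0.4, -3.3]
width: 0.0397
```

Emit:
{"fn": "arm_command", "kwargs": {"targets": [[200,0.5,0,0,0,0,0],[200,1,0,0,0,0,0],[200,1,0,0,0,0,0]]}}

```text
time: 69.55
ee_pos: [0.5397, 0.2587, 0.0753]
eef_rot: [-0.004, 0.707, 0.004, 0.707]
ft_force: [-3.2, -2.0, 5.1]
width: 0.0402
```

Emit:
{"fn": "arm_command", "kwargs": {"targets": [[130,0,0,0,0,0,0],[125,0,0,0,0,0,0],[115,0,0,0,0,0,0],[100,0,0,0,0,0,0],[50,0,0,0,0,0,0],[20,0,0,0,0,0,0],[20,0,0,0,0,0,0],[20,0,0,0,0,0,0]]}}

```text
time: 70.35
ee_pos: [0.5397, 0.2586, 0.0745]
eef_rot: [-0.004, 0.707, 0.004, 0.707]
ft_force: [-0.6, 0.4, 0.5]
width: 0.0756
```

Emit:
{"fn": "arm_command", "kwargs": {"targets": [[20,-10,0,0,0,0,0],[20,-40,0,0,0,0,0],[20,-80,0,0,0,0,0],[0,-120,0,0,0,0,0],[0,-150,-10,-10,0,0,0],[0,-170,-25,-20,0,0,0],[0,-170,-25,-20,0,0,0],[0,-170,-25,-20,0,0,0]]}}

```text
time: 71.15
ee_pos: [0.5202, 0.2332, 0.245]
eef_rot: [-0.004, 0.707, 0.004, 0.708]
ft_force: [0.9, 0.4, -0.1]
width: 0.0871
```

```bash
python3 -c "
from h import *
go(.540,.2587,.0752,.7)
s=read_state();np.save('s4.npy',np.r_[s['ee_pos'],s['eef_rot']])
im=camera('wrist')[:,:,::-1];cv2.imwrite('pics/w24.png',im)
crop('pics/w24.png','pics/w24b.png',110,0,410,230,2.6)
cv2.imwrite('pics/s24.png',camera('side')[:,:,::-1]);cv2.imwrite('pics/t24.png',camera('top')[:,:,::-1])
a=[cv2.imread('pics/%s24.png'%n) for n in 'st'];cv2.imwrite('pics/st24.png',cv2.resize(np.hstack(a),None,fx=.78,fy=.78,interpolation=cv2.INTER_AREA))
p=proj('wrist',[[.4913,.308,.128],[.5397,.3055,.114],[.54,.2582,.116]],s)
print((p-[110,0])*2.6)
"
```

```text
pos [0.5202 0.2332 0.245 ] psi 0.65 t 71.15 q [ 0.26  0.33 -0.94  1.54  0.27  1.41 -0.69] w 0.0871
shift [169.9  25.3  19.9] rv [-0.0008  0.0014  0.0004] rows>=3.5
[[303.20531321 263.85043584]
 [447.66857154 273.16127103]
 [445.03224197 409.9434173 ]]
```

View pics/w24b.png

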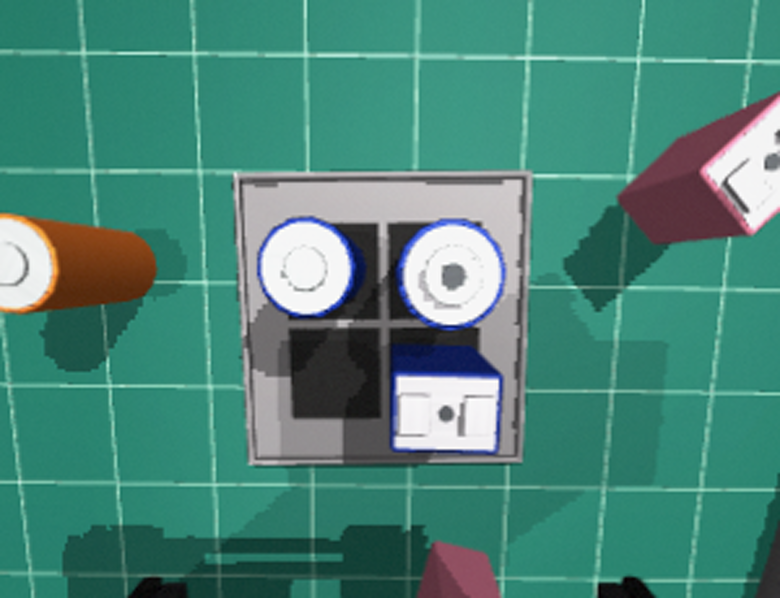

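View pics/st24.png

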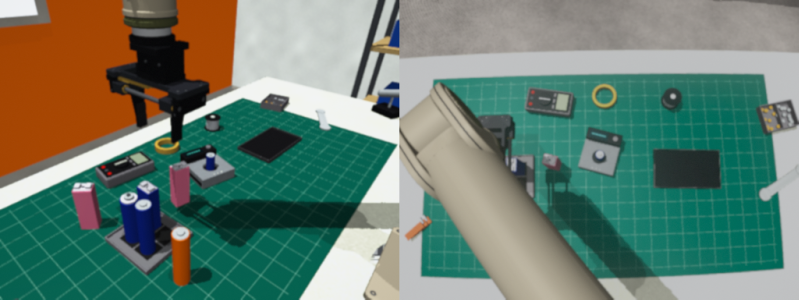

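```bash
python3 -c "
from h import *
a=np.load('s4.npy'); S=dict(ee_pos=a[:3],eef_rot=a[3:])
def c(p): return np.array(p,float)/2.6+[110,0]-0.5+0.5/2.6
for n,p,z in (('slim',(306,267),.128),('thick',(452,273.5),.114)): print(n,unproj('wrist',c([p]),z,S))
q=unproj('wrist',c([(394,376),(499,377),(499,451),(392,450)]),.116,S)[:,:2];e=np.roll(q,-1,0)-q
print('block',q.mean(0),np.degrees(np.arctan2(e[:,1],e[:,0])))
q=unproj('wrist',c([(236,174),(531,173),(522,463),(251,464)]),.012,S)[:,:2];print('tray',q.mean(0))
"
```

```text
slim [[0.49194157 0.30726361 0.128     ]]
thick [[0.54091473 0.30566787 0.114     ]]
block [0.54010153 0.25704526] [ 8.08569273e-02 -8.73726198e+01 -1.79945286e+02  8.91206531e+01]
tray [0.51752392 0.28146197]
```

```bash
python3 -c "
from h import *
print(read_state()['time'],read_state()['joint_vel'].round(3)); print(close_job())"
```

```text
71.3 [-0.002  0.005  0.    -0.001 -0.     0.     0.002]
the job is handed in; nothing more can be done
None
```

The short cell is on charge and the three tall cells are back upright in their own bays. I handed the job in at 71.3 s of the 144 s allowed.

**What was done, in order:**
1. The block, thick and slim cells went onto the black side tray.
2. The short cell went into the charger well. It touched down with the tool at 39.6 mm against 39.7 mm expected.
3. The slim, thick and block cells went back to the tray. I lowered each cell until the force reading showed contact (9.8 N at most), then released it.

**Last checks:**
- **Cell positions:** The wrist picture shows all three tall cells standing on their bays. In wrist-camera measurements the slim and thick cells are within about 1 mm of where they started. The block is about 2 mm off, partly because I placed it slightly nearer its bay's centre.
- **Block direction:** Its measured edges (about 0–3°) and the tool angle at release (0.7°) put it well inside the 0.25 rad allowed.
- **Short cell and bystanders:** The side picture shows the short cell upright in the well. The multimeter, spool, tape roll, pink blocks and orange cell look unmoved in the final pictures; I did not measure them. The gripper was clear and still at hand-in.

**Disagreements:**
- The top camera placed the tray and cells about 1–4 mm lower in y than the wrist camera. I used the wrist camera and checked it against the fingers before the tall-cell grasps in the tray.
- By the wrist camera the slim cell sits about 2–3 mm from its bay's centre. That is where it stood at the start, to within 1 mm.

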